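# Sort the clamp-on coat pegs by the feel of their springs

## Robot

A 6-joint arm with a two-finger parallel gripper is mounted at the origin on the work surface. World frame = base frame: x ahead of the robot, y to its left, z up, the work surface at z = 0. Lengths are in m, angles in rad, forces in N, time in s.
With the tool pointing down it reaches from about 0.375 to 0.975 m from the base axis. Payload 3.8 kg.
Tool frame: the origin (TCP) lies between the finger pads; the fingertips stand 25 mm ahead of it and the grasp point (between the pads) lies 6 mm ahead of it; z points along the fingers, x is the direction in which the jaws open and shut, and the axes are right-handed (so a half turn about z gives the same grasp; the last joint's range is limited). The gripper opens to 88 mm and grips with 3 to 60 N. Pads are 18 mm wide; open, the fingers measure 123 mm over their backs; the gripper's body (75 mm by 187 mm) begins 45 mm behind the grasp point.
Start: joints at [-1.346, 0.264, 1.604, -0, 1.274, -0.037], TCP at [0.175, -0.652, 0.264] pointing down, gripper open.
Joint ranges: [-2.63, 2.63], [-0.94, 2.18], [0.31, 2.57], [-1.31, 4.45], [0, 2.66], [-2.55, 2.55]. Speed limits (rad/s): [2.57, 2.57, 3.14, 3.14, 3.14, 3.14].

## Interface

Orientations are given as a 3x3 rotation matrix whose columns are the frame's x, y, z axes.
In Python, from station import r gives the robot as it stands. The module is installed in compiled form; this text tells all that it offers.
- The arm moves only by the tool move_arm, never from a script. Its argument "deltas" is a list of rows, each an object of numbers: "x", "y", "z": the shift along the tool's x, y, z in m; "rx", "ry", "rz": the turn, a rotation vector about the tool's x, y, z in degrees. In form: [{"x": .., "y": .., "z": .., "rx": .., "ry": .., "rz": ..}, ...]. A call has 1 to 20 rows; each row is the pose to reach, as a shift and turn from the pose commanded when the call began, along the tool's axes at that moment; what a row does not reach only later rows make up. A row lasts 1/12 s, in which the tool goes at most 41.7 mm and 7.16 degrees, less where a joint would pass 70% of its speed; a pose out of reach is approached as far as the arm can. A call with a gripper value outside its range is refused whole. "fingers" is the opening, from 0 (shut) to 1 (fully open), set as the call begins (left out, the last holds). The fingers move at their own pace and stop on an object; "newtons" is the grip in N (left out, the last holds). Time passes only in rows, so rows that repeat a pose let the fingers close. It gives the time, the measured TCP pose, the force and the opening at its end, in the units of the state.
- r.sense(): the state, without advancing time (a new reading comes with each control period).
- r.read_camera(name): name is "side" or "top"; returns a dict with "frame" (400x640x3 uint8, red, green, blue), "depth" (400x640 float32, m along the optical axis (not along the pixel's ray), 0 where there is no reading), "fx", "fy", "cx", "cy" (pixels), "extrinsics" (4x4, takes a point from camera to world coordinates). Camera axes: x right, y down, z forward; pixel columns grow to the right and rows downward; lengths in m; the calibration is good to about 2 mm. A picture is of the moment at which its call begins.
- r.job_done(): hands the job in, once; it reports no verdict.
The state is a dict: "time": time; "q": joint angles; "joint_vel": joint speeds; "joint_torque": joint torques, N m; "tool_pos": TCP position; "tool_rot": TCP orientation; "ft_force": force on the tool from outside, world axes, zero at the start; "ft_torque": the same for the moment, N m; "grip_width": finger opening in m.
Only numpy, scipy, OpenCV 4.12 (cv2) and the standard library are available. Lean on these libraries where they do the work, as an engineer would, in place of code of your own. Each camera call takes 0.05 s, during which the arm holds its last target.

## Task

The spring-jawed clamp-on coat pegs in the tray are a mix of sound ones and ones whose springs have gone slack, which shows only in how stiffly they resist when their handles are squeezed. Feel them and sort them: clamp every firm one on the front edge of an upright panel of the hall rack, about halfway up, level and with its knob upward, and put every slack one in the open wooden box. Leave the key bowl, the door wedge and the umbrella hook where they are.

Things in the scene. Friction and masses are not known exactly. Their poses are not given: they have to be found in the camera images.
- peg_a: one of three look-alike black plastic spring pegs (clamp-on coat pegs), lying flat in the tray, 126 mm long, 24 mm high, about 60 g. Origin: on the hinge axis at the underside; z up along that axis, x to the jaw tips. The +y handle runs on to x -80 mm and ends in the upturned coat knob, 12 to 16 mm thick at (-73, +21) mm, 44 mm high. This body is the +y half; the -y half turns on it
- peg_a_nose (a point): middle of peg_a's shut jaws, at x +30 mm, 12 mm above its underside; axes as the peg's. The shut jaws are 20 mm wide over both (y -10 to +10) from x +8 to +46 mm; the flat biting pads are their last 12 mm (x +34 to +46), with a clear throat 11 mm wide behind. In the tray only the jaws have room for fingers beside them
- peg_a_grip (a point): point midway between peg_a's ribbed handles, at x -34 mm, 12 mm above its underside; axes as the peg's. The handles run from x -14 to -55 mm and flare backwards: 50 mm wide over both at -14, 56 at -34, 62 at -55. Squeezing them together opens the jaws; in the tray fingers do not fit beside them
- peg_a_jaw (a joint): jaw opening of peg_a in rad: 0 shut, 0.45 wide open (handles squeezed to their stop, 41 mm over both at x -34 mm, pads 15 to 20 mm apart), 0.2 when biting a rack panel; its spring shuts it. Firm or slack cannot be seen: squeezed at x -34 mm from 56 to 48 mm width, a firm spring pushes back with about 13 N on each handle, a slack one with 2 to 3 N
- peg_b: one of three look-alike black plastic spring pegs (clamp-on coat pegs), lying flat in the tray, 126 mm long, 24 mm high, about 60 g. Origin: on the hinge axis at the underside; z up along that axis, x to the jaw tips. The +y handle runs on to x -80 mm and ends in the upturned coat knob, 12 to 16 mm thick at (-73, +21) mm, 44 mm high. This body is the +y half; the -y half turns on it
- peg_b_nose (a point): middle of peg_b's shut jaws, at x +30 mm, 12 mm above its underside; axes as the peg's. The shut jaws are 20 mm wide over both (y -10 to +10) from x +8 to +46 mm; the flat biting pads are their last 12 mm (x +34 to +46), with a clear throat 11 mm wide behind. In the tray only the jaws have room for fingers beside them
- peg_b_grip (a point): point midway between peg_b's ribbed handles, at x -34 mm, 12 mm above its underside; axes as the peg's. The handles run from x -14 to -55 mm and flare backwards: 50 mm wide over both at -14, 56 at -34, 62 at -55. Squeezing them together opens the jaws; in the tray fingers do not fit beside them
- peg_b_jaw (a joint): jaw opening of peg_b in rad: 0 shut, 0.45 wide open (handles squeezed to their stop, 41 mm over both at x -34 mm, pads 15 to 20 mm apart), 0.2 when biting a rack panel; its spring shuts it. Firm or slack cannot be seen: squeezed at x -34 mm from 56 to 48 mm width, a firm spring pushes back with about 13 N on each handle, a slack one with 2 to 3 N
- peg_c: one of three look-alike black plastic spring pegs (clamp-on coat pegs), lying flat in the tray, 126 mm long, 24 mm high, about 60 g. Origin: on the hinge axis at the underside; z up along that axis, x to the jaw tips. The +y handle runs on to x -80 mm and ends in the upturned coat knob, 12 to 16 mm thick at (-73, +21) mm, 44 mm high. This body is the +y half; the -y half turns on it
- peg_c_nose (a point): middle of peg_c's shut jaws, at x +30 mm, 12 mm above its underside; axes as the peg's. The shut jaws are 20 mm wide over both (y -10 to +10) from x +8 to +46 mm; the flat biting pads are their last 12 mm (x +34 to +46), with a clear throat 11 mm wide behind. In the tray only the jaws have room for fingers beside them
- peg_c_grip (a point): point midway between peg_c's ribbed handles, at x -34 mm, 12 mm above its underside; axes as the peg's. The handles run from x -14 to -55 mm and flare backwards: 50 mm wide over both at -14, 56 at -34, 62 at -55. Squeezing them together opens the jaws; in the tray fingers do not fit beside them
- peg_c_jaw (a joint): jaw opening of peg_c in rad: 0 shut, 0.45 wide open (handles squeezed to their stop, 41 mm over both at x -34 mm, pads 15 to 20 mm apart), 0.2 when biting a rack panel; its spring shuts it. Firm or slack cannot be seen: squeezed at x -34 mm from 56 to 48 mm width, a firm spring pushes back with about 13 N on each handle, a slack one with 2 to 3 N
- tray: white plastic tray with three compartments side by side, fixed, outside 150 (x) by 232 (y) by 28 mm high, walls and floor 4 mm. Each compartment is 142 mm long (x) and 72 mm wide (y), their middles at y = -76, 0 and +76 mm; one peg lies flat in each, knob up, its jaws towards the tray's +x. Origin: centre of the underside, z up
- rack: low light-wood hall rack screwed to the table: a base board, a low back and three upright panels, 8 mm thick, 120 mm deep (x) and 150 mm high, at y = -115, 0 and +115 mm. The panels' upright front edges face -x, at x = -60 mm; the base board (12 mm thick) lies 10 mm behind them. Origin: centre of the underside, z up
- edge_left (a point): middle of the front edge of the rack's +y panel, 75 mm above the table; axes as the rack's
- edge_middle (a point): middle of the front edge of the rack's middle panel, 75 mm above the table; axes as the rack's
- edge_right (a point): middle of the front edge of the rack's -y panel, 75 mm above the table; axes as the rack's
- box: small wooden box, fixed, standing open: outside 172 (x) by 200 (y) by 75 mm high, walls and floor 6 mm. Origin: centre of the underside, z up. Its lid is hinged along the +x rim
- lid (a joint): angle of the wooden box's lid in rad: 0 shut, starts standing open between 1.65 and 1.9 (1.57 is upright, more leans away from the box); the lid is 172 mm long and 7 mm thick, with a small knob on its outer face, and stays where it is left
- bowl: white plastic key bowl with keys in it, 124 mm across, 50 mm high; origin: centre of the underside; a bystander, loose
- wedge: steel door wedge, 110 mm long (x), 38 mm wide, 3 to 32 mm high, highest at +x; origin: centre of the underside; a bystander, loose
- umbrella_hook: hard grey plastic umbrella hook lying on its back plate: plate 90 (x) by 28 by 6 mm, hook standing up to 49 mm; origin: centre of the underside; a bystander, loose
Mind the look-alikes: they are no part of the job. What is shaped like the peg_a but red is not meant.

How it is judged:
By the outcome, as a careful person would: the job done as asked, in the order asked, and still so for the second after the job is handed in, with the robot touching nothing.
It also fails if it takes over 72 s, if anything falls off the work surface, if the arm or the gripper's body presses on something with over 40 N, if the wrist force passes 120 N, or if a joint passes its speed limit or range.

## Working session

There is one attempt and no reset: what is moved stays moved. The work goes in short steps, Python scripts to look and compute and a tool call to move; the robot and the scene stay as the last step left them, time stands still between calls to the robot, and variables do not carry over. Pictures are saved under pics/ and viewed, and the job is handed in when it is done.

Besides the shell and the picture viewer there is one more tool, called after "Emit:" by a JSON object that holds its "fn" and its "kwargs", one argument or row to a line. move_arm: Moves the arm, as the interface text tells. Its arguments: {"type":"object","properties":{"deltas":{"type":"array","items":{"type":"object","properties":{"x":{"type":"number"},"y":{"type":"number"},"z":{"type":"number"},"rx":{"type":"number"},"ry":{"type":"number"},"rz":{"type":"number"}}}},"fingers":{"type":"number"},"newtons":{"type":"number"}},"required":["deltas"]}

```bash
mkdir -p pics; cat > h.py <<'E'
import numpy as np, cv2
from station import r
def cam(n):
    c=r.read_camera(n); return c
def save(c,name,scale=1,crop=None):
    f=c['frame'][:,:,::-1]
    if crop: f=f[crop[1]:crop[3],crop[0]:crop[2]]
    if scale!=1: f=cv2.resize(f,None,fx=scale,fy=scale,interpolation=cv2.INTER_CUBIC)
    cv2.imwrite('pics/'+name,f)
def plane(c,u,v,z):
    E=np.array(c['extrinsics']); d=E[:3,:3]@np.array([(u-c['cx'])/c['fx'],(v-c['cy'])/c['fy'],1]); o=E[:3,3]
    return o+d*(z-o[2])/d[2]
def pts(c):
    d=c['depth']; v,u=np.mgrid[:d.shape[0],:d.shape[1]]
    P=np.stack([(u-c['cx'])/c['fx']*d,(v-c['cy'])/c['fy']*d,d],-1); E=np.array(c['extrinsics'])
    W=P@E[:3,:3].T+E[:3,3]; W[d<=0]=np.nan; return W
E
python3 - <<'E'
from h import *
np.set_printoptions(precision=4,suppress=True)
for n in('top','side'):
    c=cam(n); save(c,n+'0.png'); print(n,c['fx'],np.array(c['extrinsics']))
    np.savez(n+'0.npz',**c)
print(r.sense())
E
```

```text
top 510.4339037667895 [[ 0.0526 -0.976   0.2112  0.283 ]
 [-0.9986 -0.0514  0.0114 -0.0036]
 [-0.0002 -0.2115 -0.9774  1.4322]
 [ 0.      0.      0.      1.    ]]
side 470.7326179929469 [[-0.812  -0.3467  0.4695  0.0501]
 [-0.5836  0.4958 -0.6431  0.7591]
 [-0.0098 -0.7962 -0.605   0.8088]
 [ 0.      0.      0.      1.    ]]
{'time': 0.1, 'q': array([-1.3459,  0.2647,  1.6053, -0.    ,  1.2737, -0.0369]), 'joint_vel': array([ 0.    , -0.0024, -0.004 , -0.0001, -0.0018,  0.0007]), 'joint_torque': array([  0.0004, -50.362 , -35.8073,   0.0731,   0.0234,  -0.0001]), 'tool_pos': array([ 0.1745, -0.6514,  0.2625]), 'tool_rot': array([[ 0.2588, -0.9659, -0.0005],
       [-0.9659, -0.2588,  0.002 ],
       [-0.0021, -0.    , -1.    ]]), 'ft_force': array([-0.9422, -0.3112,  0.0769]), 'ft_torque': array([ 0.0324, -0.0391, -0.0007]), 'grip_width': 0.08825223034158923}
```

View pics/top0.png

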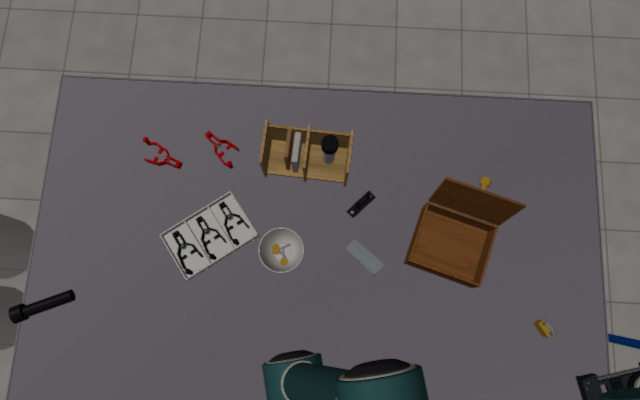

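View pics/side0.png

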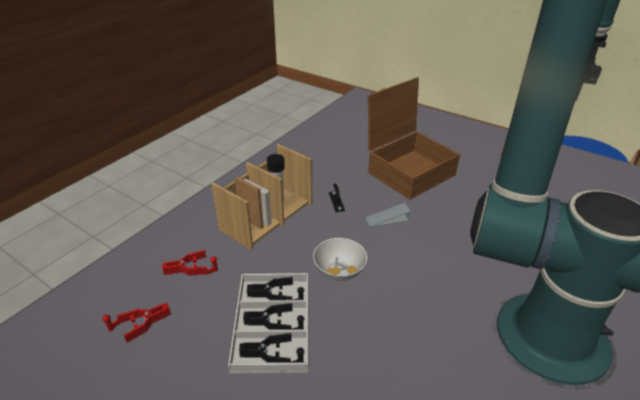

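The top view shows the tray with the three black pegs at about (210,235), the rack at (307,153), the box at (452,245), the bowl at (282,250), the wedge at (365,257) and the hook at (361,204). The red look-alikes at (162,153) and (222,148) are not meant. Only the black pegs in the tray, at (185,250), (210,235) and (233,220), fit the description. Next I'll take enlarged crops and measure.

```bash
python3 - <<'E'
from h import *
t=dict(np.load('top0.npz')); s=dict(np.load('side0.npz'))
save(t,'tray_t.png',6,(150,180,270,290)); save(t,'rack_t.png',6,(250,110,370,195)); save(s,'tray_s.png',6,(220,260,330,360))
save(t,'box_t.png',5,(390,165,540,295))
np.set_printoptions(precision=4,suppress=True)
W=pts(t)
f=t['frame'].astype(int)
# tray: white
def mask(lo,hi,roi):
    m=np.zeros(f.shape[:2],np.uint8); hsv=cv2.cvtColor(t['frame'],cv2.COLOR_RGB2HSV)
    mm=cv2.inRange(hsv,lo,hi); x0,y0,x1,y1=roi; m[y0:y1,x0:x1]=mm[y0:y1,x0:x1]; return m
m=mask((0,0,150),(180,60,255),(150,180,262,290))
P=W[m>0]; P=P[(P[:,2]>0.018)]
R=cv2.minAreaRect((P[:,:2]*1000).astype(np.float32)); print('tray top',R,np.median(P[:,2]))
print(cv2.boxPoints(R))
m=mask((0,0,0),(180,255,70),(150,180,262,290))
hsv=cv2.cvtColor(t['frame'],cv2.COLOR_RGB2HSV)
for (u,v) in [(208,235),(266,125),(350,155),(307,130),(452,245)]: print(u,v,hsv[v,u],W[v,u])
E
```

```text
tray top ((504.0859375, 269.485107421875), (124.10242462158203, 154.81983947753906), 37.24658966064453) 0.025143799698422953
[[407.8387 293.5501]
 [501.5429 170.3076]
 [600.3331 245.4201]
 [506.629  368.6627]]
208 235 [ 20  10 154] [ 0.4874  0.3086 -0.0007]
266 125 [ 18 124 130] [0.7674 0.1499 0.1528]
350 155 [ 17 115 122] [ 0.6969 -0.076   0.1498]
307 130 [ 18 129 115] [0.7719 0.0417 0.1183]
452 245 [ 14 174  97] [ 0.4949 -0.3813  0.002 ]
```

```bash
python3 - <<'E'
from h import *
ims=[cv2.imread('pics/'+n) for n in('tray_t.png','rack_t.png','tray_s.png')]
for n,i in zip('abc',ims): print(i.shape)
E
```

```text
(660, 720, 3)
(510, 720, 3)
(600, 660, 3)
```

View pics/tray_t.png

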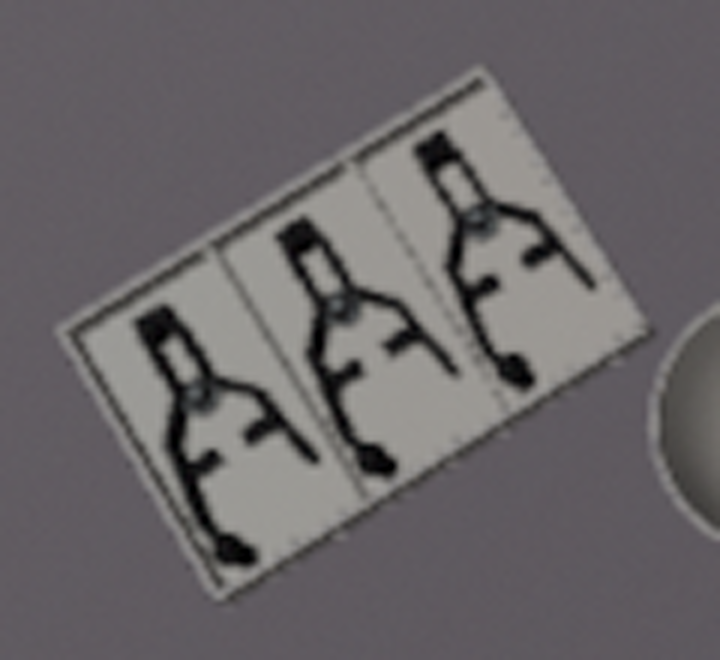

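View pics/rack_t.png

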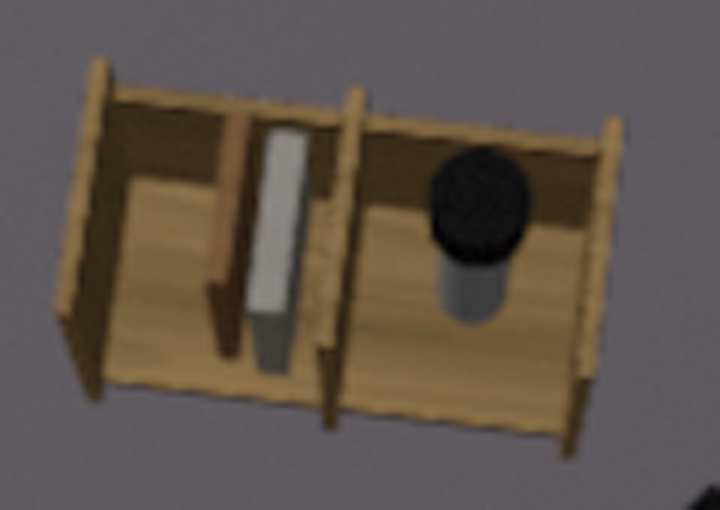

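View pics/tray_s.png

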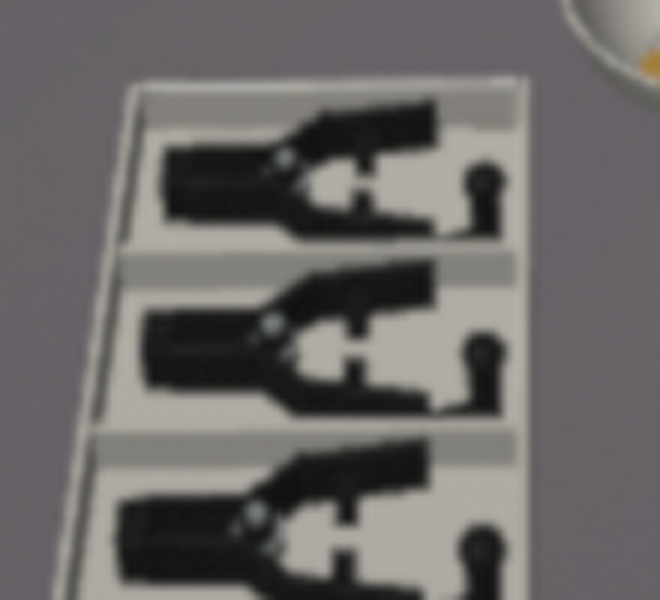

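View pics/box_t.png

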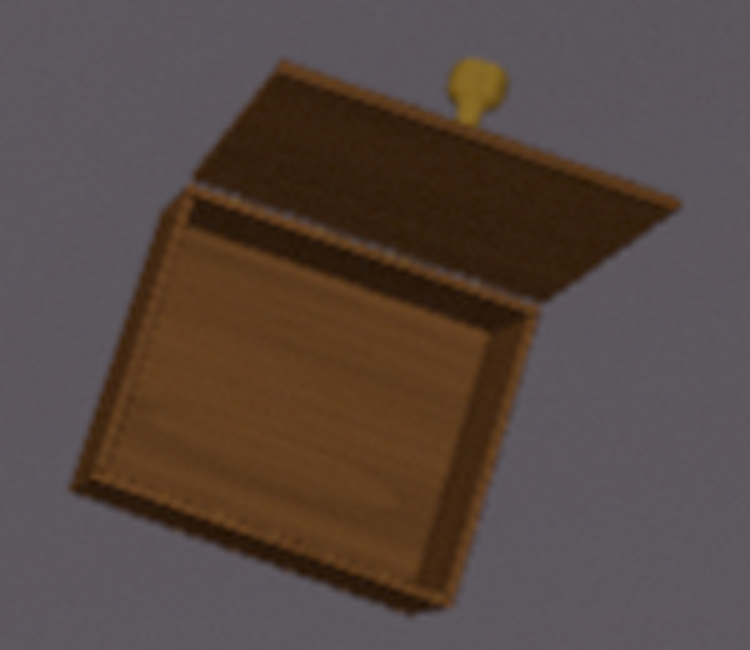

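The crops confirm three black pegs with their jaws toward the upper left in the top view. The red pair lies outside the tray. Now I'll measure the tray, peg, rack and box poses by casting rays from these pixels.

```bash
python3 - <<'E'
from h import *
np.set_printoptions(precision=1,suppress=True)
t=dict(np.load('top0.npz')); s=dict(np.load('side0.npz'))
def C(o,k,p,z,c=t): return plane(c,o[0]+(p[0]+.5)/k-.5,o[1]+(p[1]+.5)/k-.5,z)*1000
T=[C((150,180),6,p,.028) for p in[(487,65),(652,330),(217,603),(57,328)]]
T=np.array(T); print('tray',T, T.mean(0)); ex=(T[0]+T[3]-T[1]-T[2]); print('yaw',np.degrees(np.arctan2(ex[1],ex[0])))
print([np.linalg.norm(T[i]-T[(i+1)%4]) for i in range(4)])
# pegs from black mask, z=.028
g=cv2.cvtColor(t['frame'],cv2.COLOR_RGB2GRAY)
big=cv2.resize(g[180:290,150:270],None,fx=6,fy=6,interpolation=cv2.INTER_CUBIC)
poly=np.array([(487,90),(630,325),(222,575),(80,335)],np.int32)
m=((big<62)*255).astype(np.uint8); pm=np.zeros_like(m); cv2.fillPoly(pm,[poly],255); m&=pm
m=cv2.morphologyEx(m,cv2.MORPH_CLOSE,np.ones((9,9)))
n,l,st,ce=cv2.connectedComponentsWithStats(m)
for i in range(1,n):
    if st[i,4]<3000: continue
    v,u=np.nonzero(l==i)
    P=np.array([C((150,180),6,p,.026) for p in zip(u,v)])[:,:2]
    yaw=np.radians(np.degrees(np.arctan2(ex[1],ex[0])))
    for it in range(3):
        d=np.array([np.cos(yaw),np.sin(yaw)]); nrm=np.array([-d[1],d[0]])
        a=P@d; b=P@nrm; tip=np.percentile(a,99.7)
        # jaw: strip by slices within tip-42..tip
        xs=[];ys=[];w=[]
        for q in np.arange(tip-36,tip-3,2):
            k=(a>q)&(a<q+2); xs.append(q+1); ys.append((b[k].min()+b[k].max())/2); w.append(b[k].max()-b[k].min())
        A=np.polyfit(xs,ys,1); yaw+=np.arctan(A[0])
    d=np.array([np.cos(yaw),np.sin(yaw)]); nrm=np.array([-d[1],d[0]])
    a=P@d;b=P@nrm; tip=a.max(); bk=np.median(ys)
    k=(a>tip-36); bm=(b[k].min()+b[k].max())/2
    print('peg',ce[i],st[i],'yaw',np.degrees(yaw),'len',a.max()-a.min(),'w',np.median(w),'tip',tip*d+bm*nrm,'hinge',(tip-46)*d+bm*nrm,'nose',(tip-16)*d+bm*nrm, 'handles',b.max()-bm,b.min()-bm)
for nme,p,z in [('Lf',(62,312),.15),('Mf',(327,347),.15),('Rf',(584,376),.15),('Lb',(98,62),.15),('Mb',(356,92),.15),('Rb',(613,122),.15),('L0',(95,400),0),('M0',(330,428),0),('R0',(568,457),0)]:
    print(nme,C((250,110),6,p,z))
B=[C((390,165),5,p,.075) for p in [(190,187),(538,313),(447,605),(75,487)]]; print('box',np.array(B),np.mean(B,0))
print('lid',C((390,165),5,(282,65),.235),C((390,165),5,(678,205),.235))
W=pts(t)*1000
for p in[(282,250),(365,257),(361,204),(330,145),(485,183)]: print(p,W[p[1],p[0]])
E
```

```text
tray [[613.8 250.4  28. ]
 [491.9 163.   28. ]
 [356.5 351.   28. ]
 [478.3 438.4  28. ]] [485.1 300.7  28. ]
yaw 35.62965460921591
[np.float64(149.94212993145865), np.float64(231.65548628868126), np.float64(149.93615468443605), np.float64(231.72257679253278)]
peg [486.7 250.8] [ 416  132  177  257 6600] yaw 36.92756684518605 len 125.88570530807237 w 17.363416529106757 tip [577.2 275.8] hinge [540.4 248.1] nose [564.4 266.2] handles 31.11686894077762 -27.930854688540308
peg [346.7 336.7] [ 278  219  178  257 7402] yaw 37.01471921568803 len 124.88350625518461 w 19.014197201616234 tip [533.  335.8] hinge [496.3 308.1] nose [520.3 326.1] handles 32.30267381282449 -27.97075578157142
peg [205.6 424. ] [ 137  307  181  258 8249] yaw 37.43905511725532 len 123.44353992389398 w 19.933464708607215 tip [488.2 397. ] hinge [451.7 369. ] nose [475.5 387.3] handles 33.82669266047543 -28.7980582548969
Lf [666.5 158.8 150. ]
Mf [656.7  42.5 150. ]
Rf [649.5 -69.7 150. ]
Lb [782.7 151.5 150. ]
Mb [774.7  36.3 150. ]
Rb [766.6 -78.  150. ]
L0 [667.9 158.5   0. ]
M0 [659.9  44.1   0. ]
R0 [651.5 -71.3   0. ]
box [[ 598.5 -296.2   75. ]
 [ 538.8 -483.9   75. ]
 [ 380.2 -432.5   75. ]
 [ 432.  -236.2   75. ]] [ 487.4 -362.2   75. ]
lid [ 624.4 -306.   235. ] [ 564.8 -495.5  235. ]
(282, 250) [455.2  95.9   4.9]
(365, 257) [ 446.4 -136.2   17.2]
(361, 204) [ 590.4 -117.9   43.4]
(330, 145) [722.4 -22.3 147.8]
(485, 183) [ 618.1 -403.   226.6]
```

```bash
cat >> h.py <<'E'
from scipy.spatial.transform import Rotation as Ro
def go(x,y,z,pegyaw):
    "delta to TCP target (m), tool down with tool x = -peg y"
    s=r.sense(); R=np.array(s['tool_rot']); th=np.radians(pegyaw-90)
    Rt=np.array([[np.cos(th),np.sin(th),0],[np.sin(th),-np.cos(th),0],[0,0,-1.]])
    d=R.T@(np.array([x,y,z])-s['tool_pos']); rv=np.degrees(Ro.from_matrix(R.T@Rt).as_rotvec())
    print('d',np.round(d,4),'rot',np.round(rv,1),'rows~',np.ceil(max(np.linalg.norm(d)/.0417,np.linalg.norm(rv)/7.16)))
E
python3 -c "
from h import *
go(.5644,.2662,.15,37)
c=dict(np.load('top0.npz'))
for n,(u,v) in dict(h1=(349,213),h2=(374,194),w1=(349,241),w2=(382,270)).items(): print(n,plane(c,u,v,.0))"
```

```text
d [-0.7852 -0.614   0.1142] rot [ -0.    0.1 -22. ] rows~ 25.0
h1 [ 0.5718731  -0.08811522  0.        ]
h2 [ 0.6314672  -0.15796315  0.        ]
w1 [ 0.49124776 -0.0911939   0.        ]
w2 [ 0.41455452 -0.1863408   0.        ]
```

Emit:
{"fn": "move_arm", "kwargs": {
  "deltas": [
    {"x":-0.785,"y":-0.614,"z":0.11,"rz":-22},
    {"x":-0.785,"y":-0.614,"z":0.11,"rz":-22},
    {"x":-0.785,"y":-0.614,"z":0.11,"rz":-22},
    {"x":-0.785,"y":-0.614,"z":0.11,"rz":-22},
    {"x":-0.785,"y":-0.614,"z":0.11,"rz":-22},
    {"x":-0.785,"y":-0.614,"z":0.11,"rz":-22},
    {"x":-0.785,"y":-0.614,"z":0.11,"rz":-22},
    {"x":-0.785,"y":-0.614,"z":0.11,"rz":-22},
    {"x":-0.785,"y":-0.614,"z":0.11,"rz":-22},
    {"x":-0.785,"y":-0.614,"z":0.11,"rz":-22},
    {"x":-0.785,"y":-0.614,"z":0.11,"rz":-22},
    {"x":-0.785,"y":-0.614,"z":0.11,"rz":-22},
    {"x":-0.785,"y":-0.614,"z":0.11,"rz":-22},
    {"x":-0.785,"y":-0.614,"z":0.11,"rz":-22},
    {"x":-0.785,"y":-0.614,"z":0.11,"rz":-22},
    {"x":-0.785,"y":-0.614,"z":0.11,"rz":-22},
    {"x":-0.785,"y":-0.614,"z":0.11,"rz":-22},
    {"x":-0.785,"y":-0.614,"z":0.11,"rz":-22},
    {"x":-0.785,"y":-0.614,"z":0.11,"rz":-22},
    {"x":-0.785,"y":-0.614,"z":0.11,"rz":-22}
  ],
  "fingers": 0.36,
  "newtons": 20
}}

```text
validation failed for argument at $.de...
```

```bash
python3 -c "
from h import *
print(r.sense()['time']);go(.5644,.2662,.10,37)"
```

```text
0.1
d [-0.7851 -0.614   0.1642] rot [ -0.    0.1 -22. ] rows~ 25.0
```

Emit:
{"fn": "move_arm", "kwargs": {
  "deltas": [
    {"x":-0.03,"y":-0.02,"z":0.004,"rx":0,"ry":0,"rz":-4},
    {"x":-0.06,"y":-0.04,"z":0.008,"rx":0,"ry":0,"rz":-8}
  ],
  "fingers": 0.36,
  "newtons": 20
}}

```text
time: 0.27
tool_pos: [0.1973, -0.5838, 0.2545]
tool_rot: [[0.392, -0.92, -0.0], [-0.92, -0.392, 0.001], [-0.001, -0.0, -1.0]]
ft_force: [0.6, -0.7, 0.4]
grip_width: 0.0773
```

Emit:
{"fn": "move_arm", "kwargs": {
  "deltas": [
    {"x":-0.6,"y":-0.7,"z":0.1,"rx":0,"ry":0,"rz":-14},
    {"x":-0.6,"y":-0.7,"z":0.1,"rx":0,"ry":0,"rz":-14}
  ]
}}

```text
time: 0.43
tool_pos: [0.2345, -0.5078, 0.2457]
tool_rot: [[0.605, -0.796, -0.0], [-0.796, -0.605, 0.001], [-0.001, -0.0, -1.0]]
ft_force: [0.5, -0.3, 0.1]
grip_width: 0.0634
```

```bash
python3 -c "
from h import *
print(r.sense()['time']);go(.5644,.2662,.15,37)"
```

```text
0.4333
d [-0.4164 -0.7311  0.0965] rot [-0.   0.1  0.2] rows~ 21.0
```

Emit:
{"fn": "move_arm", "kwargs": {
  "deltas": [
    {"x":-0.416,"y":-0.731,"z":0.09,"rx":0,"ry":0,"rz":0},
    {"x":-0.416,"y":-0.731,"z":0.09,"rx":0,"ry":0,"rz":0},
    {"x":-0.416,"y":-0.731,"z":0.09,"rx":0,"ry":0,"rz":0},
    {"x":-0.416,"y":-0.731,"z":0.09,"rx":0,"ry":0,"rz":0},
    {"x":-0.416,"y":-0.731,"z":0.09,"rx":0,"ry":0,"rz":0},
    {"x":-0.416,"y":-0.731,"z":0.09,"rx":0,"ry":0,"rz":0},
    {"x":-0.416,"y":-0.731,"z":0.09,"rx":0,"ry":0,"rz":0},
    {"x":-0.416,"y":-0.731,"z":0.09,"rx":0,"ry":0,"rz":0},
    {"x":-0.416,"y":-0.731,"z":0.09,"rx":0,"ry":0,"rz":0},
    {"x":-0.416,"y":-0.731,"z":0.09,"rx":0,"ry":0,"rz":0},
    {"x":-0.416,"y":-0.731,"z":0.09,"rx":0,"ry":0,"rz":0},
    {"x":-0.416,"y":-0.731,"z":0.09,"rx":0,"ry":0,"rz":0},
    {"x":-0.416,"y":-0.731,"z":0.09,"rx":0,"ry":0,"rz":0},
    {"x":-0.416,"y":-0.731,"z":0.09,"rx":0,"ry":0,"rz":0},
    {"x":-0.416,"y":-0.731,"z":0.09,"rx":0,"ry":0,"rz":0},
    {"x":-0.416,"y":-0.731,"z":0.09,"rx":0,"ry":0,"rz":0},
    {"x":-0.416,"y":-0.731,"z":0.09,"rx":0,"ry":0,"rz":0},
    {"x":-0.416,"y":-0.731,"z":0.09,"rx":0,"ry":0,"rz":0},
    {"x":-0.416,"y":-0.731,"z":0.09,"rx":0,"ry":0,"rz":0},
    {"x":-0.416,"y":-0.731,"z":0.09,"rx":0,"ry":0,"rz":0}
  ]
}}

```text
time: 2.1
tool_pos: [0.5631, 0.2533, 0.1572]
tool_rot: [[0.602, -0.798, -0.001], [-0.798, -0.602, -0.0], [-0.0, 0.001, -1.0]]
ft_force: [0.9, 0.0, -0.5]
grip_width: 0.0319
```

```bash
python3 -c "
from h import *
print(r.sense()['time']);go(.5644,.2662,.08,37)"
```

```text
2.1
d [-0.0096 -0.0089  0.0772] rot [0.1 0.  0. ] rows~ 2.0
```

Emit:
{"fn": "move_arm", "kwargs": {
  "deltas": [
    {"x":-0.0096,"y":-0.009,"z":0.03,"rx":0,"ry":0,"rz":0},
    {"x":-0.0096,"y":-0.009,"z":0.06,"rx":0,"ry":0,"rz":0},
    {"x":-0.0096,"y":-0.009,"z":0.075,"rx":0,"ry":0,"rz":0},
    {"x":-0.0096,"y":-0.009,"z":0.075,"rx":0,"ry":0,"rz":0}
  ]
}}

```text
time: 2.43
tool_pos: [0.5607, 0.2634, 0.0775]
tool_rot: [[0.603, -0.798, -0.009], [-0.798, -0.603, -0.004], [-0.002, 0.01, -1.0]]
ft_force: [-1.5, -0.4, -0.9]
grip_width: 0.0315
```

```bash
python3 -c "
from h import *
print(r.sense()['time']);go(.5644,.2662,.032,37)
c=cam('top');save(c,'p1.png',5,(180,170,290,280)); c=cam('side');save(c,'p1s.png',5,(220,220,340,330))"
```

```text
2.4333
d [ 0.0001 -0.0051  0.0455] rot [0.6 0.1 0.1] rows~ 2.0
```

View pics/p1.png

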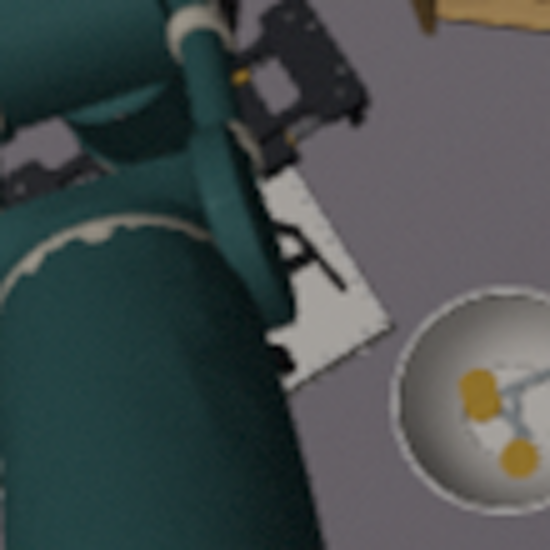

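View pics/p1s.png

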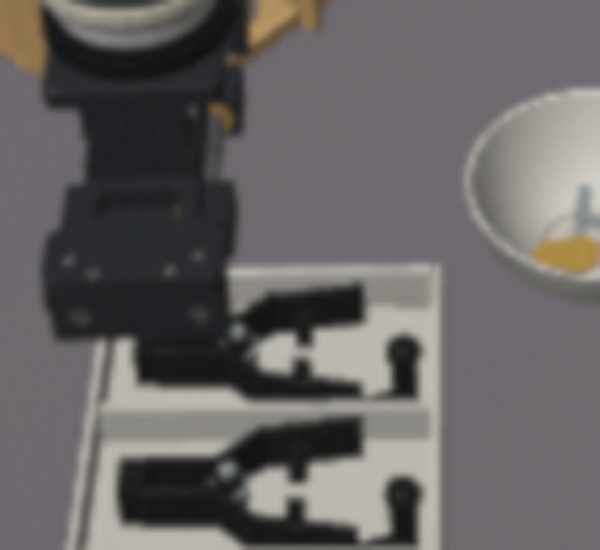

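```bash
python3 -c "
from h import *
go(.5644,.2662,.032,37)"
```

```text
d [-0.0013 -0.0019  0.0501] rot [0.1 0.  0. ] rows~ 2.0
```

Emit:
{"fn": "move_arm", "kwargs": {
  "deltas": [
    {"x":-0.0013,"y":-0.002,"z":0.02,"rx":0,"ry":0,"rz":0},
    {"x":-0.0013,"y":-0.002,"z":0.035,"rx":0,"ry":0,"rz":0},
    {"x":-0.0013,"y":-0.002,"z":0.045,"rx":0,"ry":0,"rz":0},
    {"x":-0.0013,"y":-0.002,"z":0.049,"rx":0,"ry":0,"rz":0},
    {"x":-0.0013,"y":-0.002,"z":0.049,"rx":0,"ry":0,"rz":0}
  ]
}}

```text
time: 2.95
tool_pos: [0.5654, 0.2662, 0.0341]
tool_rot: [[0.601, -0.799, -0.0], [-0.799, -0.601, -0.0], [-0.0, 0.0, -1.0]]
ft_force: [-0.1, -0.2, -0.4]
grip_width: 0.0318
```

Emit:
{"fn": "move_arm", "kwargs": {
  "deltas": [
    {"x":0,"y":0,"z":0,"rx":0,"ry":0,"rz":0},
    {"x":0,"y":0,"z":0,"rx":0,"ry":0,"rz":0},
    {"x":0,"y":0,"z":0,"rx":0,"ry":0,"rz":0},
    {"x":0,"y":0,"z":0,"rx":0,"ry":0,"rz":0}
  ],
  "fingers": 0.0,
  "newtons": 20
}}

```text
time: 3.28
tool_pos: [0.5663, 0.2669, 0.0354]
tool_rot: [[0.602, -0.799, 0.002], [-0.799, -0.602, 0.001], [0.001, -0.002, -1.0]]
ft_force: [-0.1, -0.9, 2.3]
grip_width: 0.0195
```

Emit:
{"fn": "move_arm", "kwargs": {
  "deltas": [
    {"x":0,"y":0,"z":-0.02,"rx":0,"ry":0,"rz":0},
    {"x":0,"y":0,"z":-0.06,"rx":0,"ry":0,"rz":0},
    {"x":0,"y":0,"z":-0.1,"rx":0,"ry":0,"rz":0},
    {"x":0,"y":0,"z":-0.14,"rx":0,"ry":0,"rz":0},
    {"x":0,"y":0,"z":-0.18,"rx":0,"ry":0,"rz":0},
    {"x":0,"y":0,"z":-0.21,"rx":0,"ry":0,"rz":0}
  ]
}}

```text
time: 3.78
tool_pos: [0.5661, 0.267, 0.2484]
tool_rot: [[0.602, -0.799, 0.004], [-0.799, -0.602, 0.002], [0.001, -0.004, -1.0]]
ft_force: [0.9, 0.8, -1.0]
grip_width: 0.0196
```

```bash
python3 -c "
from h import *
print(r.sense()['time'])
c=cam('side');save(c,'p2s.png',4,(180,150,340,300)); go(.71,-.22,.24,-4); print(r.sense()['grip_width'])"
```

```text
3.7833
d [0.4746 0.1816 0.0145] rot [-0.8  0.1 41. ] rows~ 13.0
0.019280168121999
```

View pics/p2s.png

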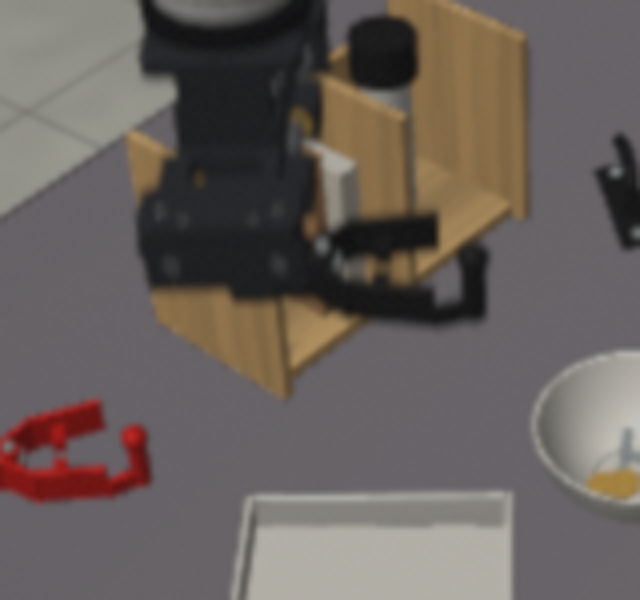

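The side view shows peg 1 held level by its jaws at about (370,260) in the crop, with the tray compartment behind it now empty. I'll move it to the clear table right of the rack.

Emit:
{"fn": "move_arm", "kwargs": {
  "deltas": [
    {"x":0.475,"y":0.182,"z":0.005,"rx":-0.4,"ry":0,"rz":41},
    {"x":0.475,"y":0.182,"z":0.005,"rx":-0.4,"ry":0,"rz":41},
    {"x":0.475,"y":0.182,"z":0.005,"rx":-0.4,"ry":0,"rz":41},
    {"x":0.475,"y":0.182,"z":0.005,"rx":-0.4,"ry":0,"rz":41},
    {"x":0.475,"y":0.182,"z":0.005,"rx":-0.4,"ry":0,"rz":41},
    {"x":0.475,"y":0.182,"z":0.005,"rx":-0.4,"ry":0,"rz":41},
    {"x":0.475,"y":0.182,"z":0.005,"rx":-0.4,"ry":0,"rz":41},
    {"x":0.475,"y":0.182,"z":0.005,"rx":-0.4,"ry":0,"rz":41},
    {"x":0.475,"y":0.182,"z":0.005,"rx":-0.4,"ry":0,"rz":41},
    {"x":0.475,"y":0.182,"z":0.005,"rx":-0.4,"ry":0,"rz":41},
    {"x":0.475,"y":0.182,"z":0.005,"rx":-0.4,"ry":0,"rz":41},
    {"x":0.475,"y":0.182,"z":0.005,"rx":-0.4,"ry":0,"rz":41},
    {"x":0.475,"y":0.182,"z":0.04,"rx":-0.4,"ry":0,"rz":41},
    {"x":0.475,"y":0.182,"z":0.08,"rx":-0.4,"ry":0,"rz":41},
    {"x":0.475,"y":0.182,"z":0.12,"rx":-0.4,"ry":0,"rz":41},
    {"x":0.475,"y":0.182,"z":0.155,"rx":-0.4,"ry":0,"rz":41},
    {"x":0.475,"y":0.182,"z":0.17,"rx":-0.4,"ry":0,"rz":41},
    {"x":0.475,"y":0.182,"z":0.17,"rx":-0.4,"ry":0,"rz":41}
  ]
}}

```text
time: 5.33
tool_pos: [0.7018, -0.2209, 0.0676]
tool_rot: [[-0.07, -0.997, -0.017], [-0.998, 0.07, 0.002], [-0.0, 0.017, -1.0]]
ft_force: [-0.8, 1.3, -1.5]
grip_width: 0.0197
```

```bash
python3 -c "
from h import *
print(r.sense()['time'])
go(.71,-.22,.0325,-4)"
```

```text
5.3333
d [-0.0015 -0.0087  0.035 ] rot [ 1.  0. -0.] rows~ 1.0
```

Emit:
{"fn": "move_arm", "kwargs": {
  "deltas": [
    {"x":0,"y":0,"z":0.015,"rx":0,"ry":0,"rz":0},
    {"x":0,"y":0,"z":0.03,"rx":0,"ry":0,"rz":0},
    {"x":0,"y":0,"z":0.035,"rx":0,"ry":0,"rz":0},
    {"x":0,"y":0,"z":0.035,"rx":0,"ry":0,"rz":0},
    {"x":0,"y":0,"z":0.035,"rx":0,"ry":0,"rz":0}
  ]
}}

```text
time: 5.75
tool_pos: [0.7061, -0.2224, 0.0397]
tool_rot: [[-0.07, -0.998, -0.006], [-0.998, 0.07, -0.002], [0.003, 0.006, -1.0]]
ft_force: [-0.5, 0.8, 0.2]
grip_width: 0.0193
```

```bash
python3 -c "
from h import *
print(r.sense()['time'])
go(.71,-.22,.0325,-4)"
```

```text
5.75
d [-0.0027 -0.0038  0.0072] rot [ 0.3 -0.1  0. ] rows~ 1.0
```

Emit:
{"fn": "move_arm", "kwargs": {
  "deltas": [
    {"x":-0.001,"y":-0.002,"z":0.005,"rx":0,"ry":0,"rz":0},
    {"x":-0.001,"y":-0.002,"z":0.0075,"rx":0,"ry":0,"rz":0},
    {"x":-0.001,"y":-0.002,"z":0.0075,"rx":0,"ry":0,"rz":0}
  ]
}}

```text
time: 6.0
tool_pos: [0.7078, -0.2215, 0.0316]
tool_rot: [[-0.07, -0.998, -0.006], [-0.998, 0.07, -0.002], [0.002, 0.006, -1.0]]
ft_force: [-0.2, 1.1, -0.5]
grip_width: 0.0194
```

Emit:
{"fn": "move_arm", "kwargs": {
  "deltas": [
    {"x":0,"y":0,"z":0,"rx":0,"ry":0,"rz":0},
    {"x":0,"y":0,"z":0,"rx":0,"ry":0,"rz":0},
    {"x":0,"y":0,"z":0,"rx":0,"ry":0,"rz":0}
  ],
  "fingers": 0.45
}}

```text
time: 6.25
tool_pos: [0.7079, -0.2217, 0.032]
tool_rot: [[-0.07, -0.998, -0.006], [-0.998, 0.07, -0.002], [0.003, 0.006, -1.0]]
ft_force: [-0.3, -0.2, -0.2]
grip_width: 0.0371
```

Emit:
{"fn": "move_arm", "kwargs": {
  "deltas": [
    {"x":0,"y":0,"z":-0.025,"rx":0,"ry":0,"rz":0},
    {"x":0,"y":0,"z":-0.045,"rx":0,"ry":0,"rz":0},
    {"x":0,"y":0.03,"z":-0.05,"rx":0,"ry":0,"rz":0},
    {"x":0,"y":0.064,"z":-0.05,"rx":0,"ry":0,"rz":0},
    {"x":0,"y":0.064,"z":-0.05,"rx":0,"ry":0,"rz":0}
  ],
  "fingers": 0.88
}}

```text
time: 6.67
tool_pos: [0.6386, -0.2159, 0.0812]
tool_rot: [[-0.07, -0.997, -0.012], [-0.998, 0.07, -0.0], [0.001, 0.012, -1.0]]
ft_force: [-1.5, 0.2, -1.6]
grip_width: 0.071
```

```bash
python3 -c "
from h import *
print(r.sense()['time'])
c=cam('side');save(c,'p3s.png',5,(320,130,440,240))
c=cam('top');save(c,'p3t.png',5,(340,130,460,240))
go(.64,-.22,.028,-4)"
```

```text
6.6667
d [0.0032 0.0029 0.054 ] rot [ 0.4 -0.1 -0. ] rows~ 2.0
```

View pics/p3s.png

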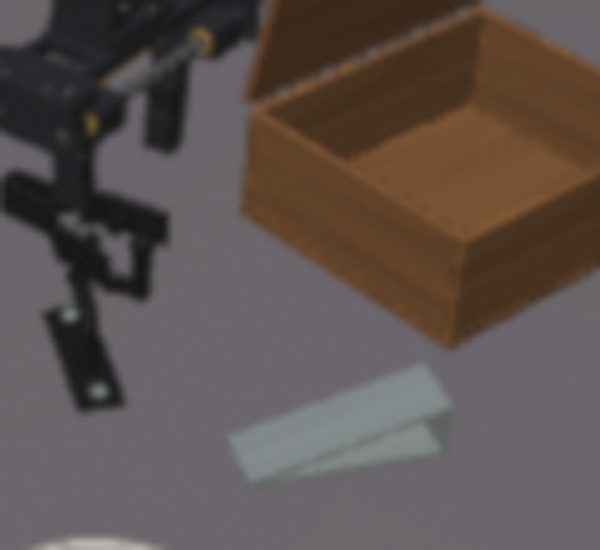

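View pics/p3t.png

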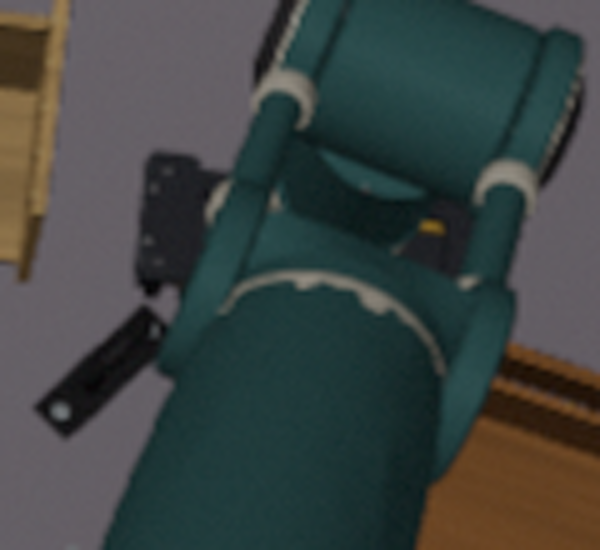

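```bash
python3 -c "
from h import *
print(r.sense()['time'])
go(.642,-.217,.0275,-4)"
```

```text
6.7667
d [0.0001 0.0011 0.0545] rot [ 0.4 -0.1 -0. ] rows~ 2.0
```

Emit:
{"fn": "move_arm", "kwargs": {
  "deltas": [
    {"x":0,"y":0.001,"z":0,"rx":0.2,"ry":0,"rz":0},
    {"x":0,"y":0.001,"z":0.02,"rx":0.2,"ry":0,"rz":0},
    {"x":0,"y":0.001,"z":0.038,"rx":0.2,"ry":0,"rz":0},
    {"x":0,"y":0.001,"z":0.048,"rx":0.2,"ry":0,"rz":0},
    {"x":0,"y":0.001,"z":0.052,"rx":0.2,"ry":0,"rz":0},
    {"x":0,"y":0.001,"z":0.052,"rx":0.2,"ry":0,"rz":0}
  ],
  "fingers": 0.77
}}

```text
time: 7.27
tool_pos: [0.6464, -0.2178, 0.0297]
tool_rot: [[-0.068, -0.998, 0.001], [-0.998, 0.068, -0.004], [0.004, -0.002, -1.0]]
ft_force: [4.7, -0.7, -1.6]
grip_width: 0.0675
```

```bash
python3 -c "
from h import *
print(r.sense()['time'])
c=cam('side');save(c,'p4s.png',6,(310,150,420,230))
go(.642,-.217,.0275,-4)"
```

```text
7.2667
d [-0.0004  0.0044  0.0025] rot [-0.1 -0.2  0.1] rows~ 1.0
```

View pics/p4s.png

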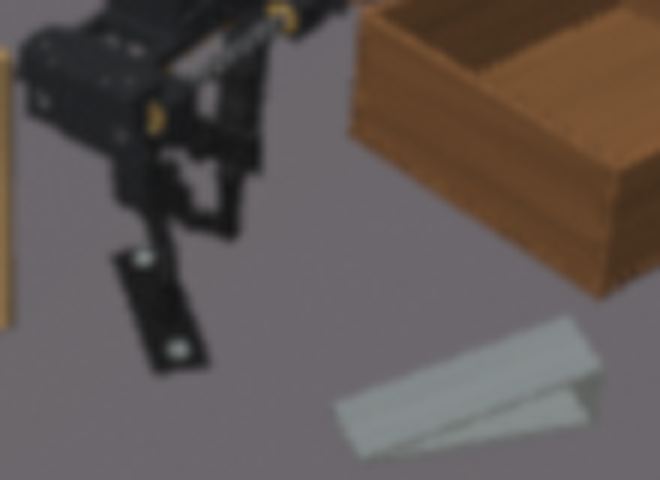

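```bash
python3 -c "
from h import *
s=r.sense();print(s['time'],s['ft_force'],s['ft_torque'],s['tool_pos'])"
```

```text
7.3167 [ 4.66829065 -0.67455525 -2.15530437] [ 0.11413995 -0.51294478  0.42109241] [ 0.64639679 -0.21771548  0.02998029]
```

The sustained +x force of about 5 N, with its moment, puts the contact at the far −y end of the gripper body, which is the corner of the open lid. I'll squeeze gently at 6 N to feel the peg, then slide away from the lid before lifting.

Emit:
{"fn": "move_arm", "kwargs": {
  "deltas": [
    {"x":0,"y":0,"z":0,"rx":0,"ry":0,"rz":0},
    {"x":0,"y":0,"z":0,"rx":0,"ry":0,"rz":0},
    {"x":0,"y":0,"z":0,"rx":0,"ry":0,"rz":0},
    {"x":0,"y":0,"z":0,"rx":0,"ry":0,"rz":0},
    {"x":0,"y":0,"z":0,"rx":0,"ry":0,"rz":0},
    {"x":0,"y":0,"z":0,"rx":0,"ry":0,"rz":0}
  ],
  "fingers": 0.0,
  "newtons": 6
}}

```text
time: 7.82
tool_pos: [0.6463, -0.2177, 0.0302]
tool_rot: [[-0.068, -0.998, 0.002], [-0.998, 0.068, -0.004], [0.004, -0.002, -1.0]]
ft_force: [6.4, -1.3, -2.6]
grip_width: 0.0409
```

At 6 N the handles closed to 40.9 mm, which is their stop, so peg 1 is slack and goes in the box. I'll back away from the lid first.

Emit:
{"fn": "move_arm", "kwargs": {
  "deltas": [
    {"x":-0.003,"y":-0.015,"z":0,"rx":0,"ry":0,"rz":0},
    {"x":-0.006,"y":-0.035,"z":-0.005,"rx":0,"ry":0,"rz":0},
    {"x":-0.02,"y":-0.05,"z":-0.035,"rx":0,"ry":0,"rz":0},
    {"x":-0.02,"y":-0.05,"z":-0.075,"rx":0,"ry":0,"rz":0},
    {"x":-0.02,"y":-0.05,"z":-0.115,"rx":0,"ry":0,"rz":0},
    {"x":-0.02,"y":-0.05,"z":-0.155,"rx":0,"ry":0,"rz":0},
    {"x":-0.02,"y":-0.05,"z":-0.195,"rx":0,"ry":0,"rz":0},
    {"x":-0.02,"y":-0.05,"z":-0.235,"rx":0,"ry":0,"rz":0},
    {"x":-0.02,"y":-0.05,"z":-0.275,"rx":0,"ry":0,"rz":0},
    {"x":-0.02,"y":-0.05,"z":-0.305,"rx":0,"ry":0,"rz":0}
  ],
  "newtons": 12
}}

```text
time: 8.65
tool_pos: [0.6967, -0.2001, 0.3392]
tool_rot: [[-0.07, -0.998, 0.001], [-0.998, 0.07, -0.003], [0.003, -0.001, -1.0]]
ft_force: [0.9, -0.5, -0.9]
grip_width: 0.0405
```

```bash
python3 -c "
from h import *
s=r.sense();print(s['time'])
c=cam('top');save(c,'p5t.png',1); c=cam('side');save(c,'p5s.png',1)
a=np.radians(-20); g=np.array([.4874,-.3622])-.017*np.array([np.cos(a),np.sin(a)]); print(g)
go(g[0],g[1],.32,-20)"
```

```text
8.65
[ 0.47142523 -0.35638566]
d [0.1709 0.2163 0.0226] rot [-0.7 -0.2 16. ] rows~ 7.0
```

View pics/p5t.png

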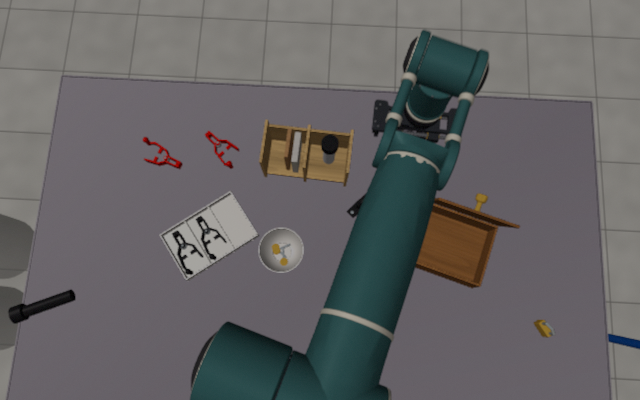

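View pics/p5s.png

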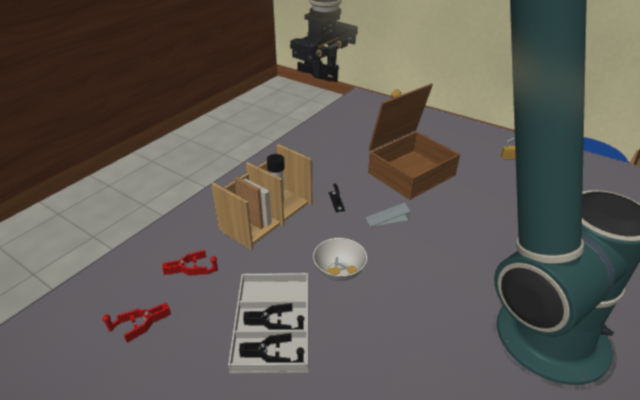

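```bash
python3 -c "
from h import *
np.set_printoptions(precision=3,suppress=True)
for nm,uv in (('p5t',(518,227)),('0',(525.4,205.6))):
    c=dict(np.load('top0.npz'))
    A=np.array([.5388,-.4839]); n=np.array([np.cos(np.radians(-18)),np.sin(np.radians(-18))])
    for z in (.24,.245,.25):
        p=plane(c,*uv,z); print(nm,z,p,(p[:2]-A)@n)
c=cam('side'); W=pts(c)
for u,v in [(400,110),(390,120),(400,130),(385,140)]: p=W[v,u]; print(p,(p[:2]-A)@n)
s=r.sense();print(s['time'],s['tool_pos'])
"
```

```text
p5t 0.24 [ 0.511 -0.475  0.24 ] -0.0295480813207501
p5t 0.245 [ 0.51  -0.473  0.245] -0.03106698287001193
p5t 0.25 [ 0.509 -0.471  0.25 ] -0.032585884419273806
0 0.24 [ 0.564 -0.494  0.24 ] 0.026698887696902523
0 0.245 [ 0.562 -0.492  0.245] 0.024944097605454
0 0.25 [ 0.561 -0.49   0.25 ] 0.023189307514005338
[ 0.553 -0.369  0.195] -0.022347328562558985
[ 0.569 -0.345  0.169] -0.01430941124288978
[ 0.563 -0.409  0.109] -0.00037968222541074964
[ 0.581 -0.35   0.097] -0.0013318678582975054
8.8 [ 0.698 -0.2    0.34 ]
```

```bash
python3 -c "
from h import *
a=np.radians(-20); g=np.array([.4874,-.3622])-.035*np.array([np.cos(a),np.sin(a)]); print(g)
go(g[0],g[1],.33,-20)"
```

```text
[ 0.45451076 -0.35022929]
d [0.1663 0.2321 0.0092] rot [-0.3 -0.2 16. ] rows~ 7.0
```

Emit:
{"fn": "move_arm", "kwargs": {
  "deltas": [
    {"x":0.166,"y":0.232,"z":0.009,"rx":0,"ry":0,"rz":16},
    {"x":0.166,"y":0.232,"z":0.009,"rx":0,"ry":0,"rz":16},
    {"x":0.166,"y":0.232,"z":0.009,"rx":0,"ry":0,"rz":16},
    {"x":0.166,"y":0.232,"z":0.009,"rx":0,"ry":0,"rz":16},
    {"x":0.166,"y":0.232,"z":0.009,"rx":0,"ry":0,"rz":16},
    {"x":0.166,"y":0.232,"z":0.009,"rx":0,"ry":0,"rz":16},
    {"x":0.166,"y":0.232,"z":0.009,"rx":0,"ry":0,"rz":16},
    {"x":0.166,"y":0.232,"z":0.009,"rx":0,"ry":0,"rz":16},
    {"x":0.166,"y":0.232,"z":0.05,"rx":0,"ry":0,"rz":16},
    {"x":0.166,"y":0.232,"z":0.09,"rx":0,"ry":0,"rz":16},
    {"x":0.166,"y":0.232,"z":0.13,"rx":0,"ry":0,"rz":16},
    {"x":0.166,"y":0.232,"z":0.17,"rx":0,"ry":0,"rz":16},
    {"x":0.166,"y":0.232,"z":0.185,"rx":0,"ry":0,"rz":16},
    {"x":0.166,"y":0.232,"z":0.185,"rx":0,"ry":0,"rz":16}
  ]
}}

```text
time: 9.97
tool_pos: [0.4478, -0.3459, 0.1427]
tool_rot: [[-0.342, -0.94, -0.014], [-0.94, 0.342, 0.007], [-0.002, 0.016, -1.0]]
ft_force: [-0.3, 1.3, -0.4]
grip_width: 0.0402
```

```bash
python3 -c "
from h import *
s=r.sense();print(s['time'])
c=cam('side');save(c,'p6s.png',4,(340,60,480,200))
a=np.radians(-20); g=np.array([.4874,-.3622])-.016*np.array([np.cos(a),np.sin(a)]); print(g)
go(g[0],g[1],.06,-20)"
```

```text
9.9667
[ 0.47236492 -0.35672768]
d [ 0.001  -0.0255  0.0858] rot [0.6 0.  0. ] rows~ 3.0
```

View pics/p6s.png

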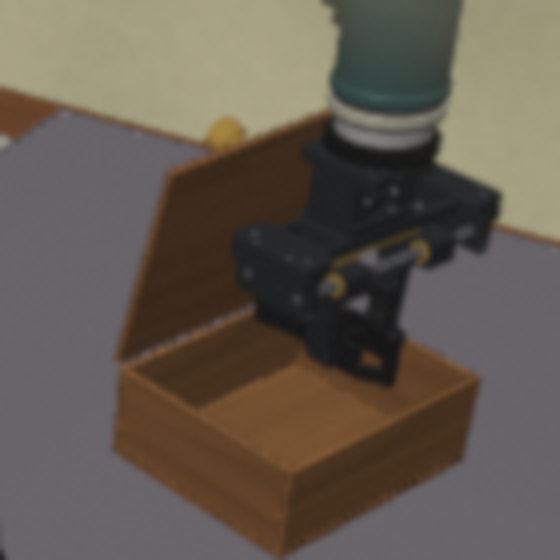

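The side view shows the gripper over the open box, lid leaning slightly inward behind it. Lowering the peg in, releasing it, then pushing the lid back.

Emit:
{"fn": "move_arm", "kwargs": {
  "deltas": [
    {"x":0,"y":-0.012,"z":0.015,"rx":0,"ry":0,"rz":0},
    {"x":0,"y":-0.02,"z":0.045,"rx":0,"ry":0,"rz":0},
    {"x":0,"y":-0.021,"z":0.075,"rx":0,"ry":0,"rz":0},
    {"x":0,"y":-0.021,"z":0.085,"rx":0,"ry":0,"rz":0},
    {"x":0,"y":-0.021,"z":0.085,"rx":0,"ry":0,"rz":0}
  ]
}}

```text
time: 10.43
tool_pos: [0.4699, -0.3558, 0.0637]
tool_rot: [[-0.342, -0.94, -0.007], [-0.94, 0.342, 0.001], [0.001, 0.007, -1.0]]
ft_force: [0.1, 0.1, -0.6]
grip_width: 0.0407
```

Emit:
{"fn": "move_arm", "kwargs": {
  "deltas": [
    {"x":0,"y":0,"z":0,"rx":0,"ry":0,"rz":0},
    {"x":0,"y":0,"z":0,"rx":0,"ry":0,"rz":0},
    {"x":0,"y":0,"z":0,"rx":0,"ry":0,"rz":0},
    {"x":0,"y":0,"z":0,"rx":0,"ry":0,"rz":0},
    {"x":0,"y":0,"z":0,"rx":0,"ry":0,"rz":0}
  ],
  "fingers": 0.85
}}

```text
time: 10.85
tool_pos: [0.4717, -0.3578, 0.0675]
tool_rot: [[-0.342, -0.94, -0.001], [-0.94, 0.342, -0.004], [0.004, -0.001, -1.0]]
ft_force: [-0.5, 0.2, -0.6]
grip_width: 0.0717
```

```bash
python3 -c "
from h import *
s=r.sense();print(s['time'])
a=np.radians(-20); g=np.array([.4874,-.3622])-.016*np.array([np.cos(a),np.sin(a)]); print(g)
go(g[0],g[1],.17,-20)"
```

```text
10.85
[ 0.47236492 -0.35672768]
d [-0.0008 -0.0003 -0.1025] rot [-0.  -0.2 -0. ] rows~ 3.0
```

Emit:
{"fn": "move_arm", "kwargs": {
  "deltas": [
    {"x":0,"y":0,"z":-0.035,"rx":0,"ry":0,"rz":0},
    {"x":0,"y":0,"z":-0.075,"rx":0,"ry":0,"rz":0},
    {"x":0,"y":-0.015,"z":-0.102,"rx":0,"ry":0,"rz":0},
    {"x":0,"y":-0.03,"z":-0.102,"rx":0,"ry":0,"rz":0},
    {"x":0,"y":-0.045,"z":-0.102,"rx":0,"ry":0,"rz":0},
    {"x":0,"y":-0.06,"z":-0.102,"rx":0,"ry":0,"rz":0},
    {"x":0,"y":-0.075,"z":-0.102,"rx":0,"ry":0,"rz":0},
    {"x":0,"y":-0.09,"z":-0.102,"rx":0,"ry":0,"rz":0},
    {"x":0,"y":-0.095,"z":-0.102,"rx":0,"ry":0,"rz":0}
  ]
}}

```text
time: 11.6
tool_pos: [0.5618, -0.3898, 0.1682]
tool_rot: [[-0.342, -0.94, -0.002], [-0.94, 0.342, -0.003], [0.003, 0.001, -1.0]]
ft_force: [-1.0, -0.4, 0.1]
grip_width: 0.075
```

Emit:
{"fn": "move_arm", "kwargs": {
  "deltas": [
    {"x":0,"y":0.035,"z":-0.01,"rx":0,"ry":0,"rz":0},
    {"x":-0.01,"y":0.075,"z":-0.03,"rx":0,"ry":0,"rz":0},
    {"x":-0.03,"y":0.11,"z":-0.03,"rx":0,"ry":0,"rz":0},
    {"x":-0.05,"y":0.14,"z":-0.04,"rx":0,"ry":0,"rz":0}
  ]
}}

```text
time: 11.93
tool_pos: [0.4438, -0.2935, 0.2071]
tool_rot: [[-0.344, -0.939, -0.005], [-0.939, 0.344, -0.001], [0.003, 0.004, -1.0]]
ft_force: [-0.6, 1.1, 0.2]
grip_width: 0.075
```

```bash
python3 -c "
from h import *
s=r.sense();print(s['time'])
c=cam('side');save(c,'p7s.png',4,(330,60,480,200))
go(.5203,.3261,.2,37); go(.46,.1,.2,37)"
```

```text
11.9333
d [-0.6045  0.1347  0.0094] rot [  0.4   0.3 -57. ] rows~ 15.0
d [-0.3715  0.1139  0.0092] rot [  0.4   0.3 -57. ] rows~ 10.0
```

View pics/p7s.png

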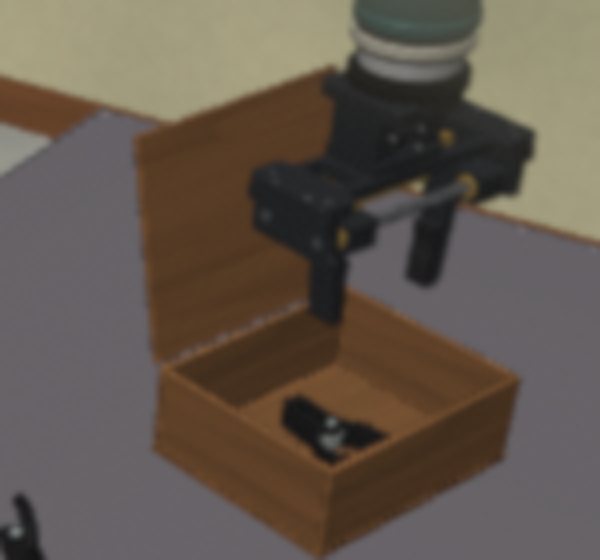

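The side view shows peg 1 lying in the box at about (335,425) in the crop, and the lid again standing back past upright. On to the middle peg.

Emit:
{"fn": "move_arm", "kwargs": {
  "deltas": [
    {"x":-0.604,"y":0.135,"z":0.01,"rx":0,"ry":0,"rz":-57},
    {"x":-0.604,"y":0.135,"z":0.01,"rx":0,"ry":0,"rz":-57},
    {"x":-0.604,"y":0.135,"z":0.01,"rx":0,"ry":0,"rz":-57},
    {"x":-0.604,"y":0.135,"z":0.01,"rx":0,"ry":0,"rz":-57},
    {"x":-0.604,"y":0.135,"z":0.01,"rx":0,"ry":0,"rz":-57},
    {"x":-0.604,"y":0.135,"z":0.01,"rx":0,"ry":0,"rz":-57},
    {"x":-0.604,"y":0.135,"z":0.01,"rx":0,"ry":0,"rz":-57},
    {"x":-0.604,"y":0.135,"z":0.01,"rx":0,"ry":0,"rz":-57},
    {"x":-0.604,"y":0.135,"z":0.01,"rx":0,"ry":0,"rz":-57},
    {"x":-0.604,"y":0.135,"z":0.01,"rx":0,"ry":0,"rz":-57},
    {"x":-0.604,"y":0.135,"z":0.01,"rx":0,"ry":0,"rz":-57},
    {"x":-0.604,"y":0.135,"z":0.01,"rx":0,"ry":0,"rz":-57},
    {"x":-0.604,"y":0.135,"z":0.01,"rx":0,"ry":0,"rz":-57},
    {"x":-0.604,"y":0.135,"z":0.01,"rx":0,"ry":0,"rz":-57},
    {"x":-0.604,"y":0.135,"z":0.01,"rx":0,"ry":0,"rz":-57},
    {"x":-0.604,"y":0.135,"z":0.04,"rx":0,"ry":0,"rz":-57},
    {"x":-0.604,"y":0.135,"z":0.08,"rx":0,"ry":0,"rz":-57},
    {"x":-0.604,"y":0.135,"z":0.12,"rx":0,"ry":0,"rz":-57},
    {"x":-0.604,"y":0.135,"z":0.125,"rx":0,"ry":0,"rz":-57}
  ],
  "fingers": 0.36,
  "newtons": 20
}}

```text
time: 13.57
tool_pos: [0.5204, 0.3167, 0.074]
tool_rot: [[0.602, -0.798, -0.014], [-0.798, -0.602, -0.008], [-0.002, 0.016, -1.0]]
ft_force: [-1.4, -1.8, -1.7]
grip_width: 0.0316
```

Emit:
{"fn": "move_arm", "kwargs": {
  "deltas": [
    {"x":0,"y":0,"z":0,"rx":0,"ry":0,"rz":0},
    {"x":0,"y":0,"z":0,"rx":0,"ry":0,"rz":0}
  ]
}}

```text
time: 13.73
tool_pos: [0.5261, 0.3192, 0.0824]
tool_rot: [[0.602, -0.799, -0.002], [-0.799, -0.602, -0.002], [0.0, 0.003, -1.0]]
ft_force: [-0.2, -0.2, 1.5]
grip_width: 0.032
```

```bash
python3 -c "
from h import *
s=r.sense();print(s['time'])
go(.5203,.3261,.033,37)"
```

```text
13.7333
d [-0.009   0.0004  0.0494] rot [ 0.2 -0.  -0. ] rows~ 2.0
```

Emit:
{"fn": "move_arm", "kwargs": {
  "deltas": [
    {"x":-0.009,"y":-0.002,"z":0.01,"rx":0,"ry":0,"rz":0},
    {"x":-0.009,"y":-0.002,"z":0.02,"rx":0,"ry":0,"rz":0},
    {"x":-0.009,"y":-0.002,"z":0.038,"rx":0,"ry":0,"rz":0},
    {"x":-0.009,"y":-0.002,"z":0.047,"rx":0,"ry":0,"rz":0},
    {"x":-0.009,"y":-0.002,"z":0.047,"rx":0,"ry":0,"rz":0},
    {"x":-0.009,"y":-0.002,"z":0.047,"rx":0,"ry":0,"rz":0}
  ]
}}

```text
time: 14.23
tool_pos: [0.5212, 0.3273, 0.0339]
tool_rot: [[0.602, -0.799, -0.004], [-0.799, -0.602, -0.003], [-0.0, 0.005, -1.0]]
ft_force: [0.4, 0.0, 0.6]
grip_width: 0.0314
```

Emit:
{"fn": "move_arm", "kwargs": {
  "deltas": [
    {"x":0,"y":0,"z":0,"rx":0,"ry":0,"rz":0},
    {"x":0,"y":0,"z":0,"rx":0,"ry":0,"rz":0},
    {"x":0,"y":0,"z":0,"rx":0,"ry":0,"rz":0},
    {"x":0,"y":0,"z":0,"rx":0,"ry":0,"rz":0}
  ],
  "fingers": 0.0
}}

```text
time: 14.57
tool_pos: [0.5223, 0.3278, 0.0353]
tool_rot: [[0.602, -0.799, -0.001], [-0.799, -0.602, -0.001], [0.0, 0.002, -1.0]]
ft_force: [0.1, 0.1, 2.2]
grip_width: 0.0198
```

Emit:
{"fn": "move_arm", "kwargs": {
  "deltas": [
    {"x":0,"y":0,"z":-0.02,"rx":0,"ry":0,"rz":0},
    {"x":0,"y":0,"z":-0.06,"rx":0,"ry":0,"rz":0},
    {"x":0,"y":0,"z":-0.1,"rx":0,"ry":0,"rz":0},
    {"x":0,"y":0,"z":-0.14,"rx":0,"ry":0,"rz":0},
    {"x":0,"y":0,"z":-0.18,"rx":0,"ry":0,"rz":0},
    {"x":0,"y":0,"z":-0.21,"rx":0,"ry":0,"rz":0}
  ]
}}

```text
time: 15.07
tool_pos: [0.5229, 0.3282, 0.2485]
tool_rot: [[0.602, -0.799, 0.001], [-0.799, -0.602, -0.0], [0.0, -0.0, -1.0]]
ft_force: [0.7, 0.4, -0.0]
grip_width: 0.0195
```

```bash
python3 -c "
from h import *
s=r.sense();print(s['time'])
go(.745,-.20,.24,-4)"
```

```text
15.0667
d [0.5555 0.1405 0.0086] rot [-0. -0. 41.] rows~ 14.0
```

Emit:
{"fn": "move_arm", "kwargs": {
  "deltas": [
    {"x":0.556,"y":0.14,"z":0.005,"rx":0,"ry":0,"rz":41},
    {"x":0.556,"y":0.14,"z":0.005,"rx":0,"ry":0,"rz":41},
    {"x":0.556,"y":0.14,"z":0.005,"rx":0,"ry":0,"rz":41},
    {"x":0.556,"y":0.14,"z":0.005,"rx":0,"ry":0,"rz":41},
    {"x":0.556,"y":0.14,"z":0.005,"rx":0,"ry":0,"rz":41},
    {"x":0.556,"y":0.14,"z":0.005,"rx":0,"ry":0,"rz":41},
    {"x":0.556,"y":0.14,"z":0.005,"rx":0,"ry":0,"rz":41},
    {"x":0.556,"y":0.14,"z":0.005,"rx":0,"ry":0,"rz":41},
    {"x":0.556,"y":0.14,"z":0.005,"rx":0,"ry":0,"rz":41},
    {"x":0.556,"y":0.14,"z":0.005,"rx":0,"ry":0,"rz":41},
    {"x":0.556,"y":0.14,"z":0.005,"rx":0,"ry":0,"rz":41},
    {"x":0.556,"y":0.14,"z":0.005,"rx":0,"ry":0,"rz":41},
    {"x":0.556,"y":0.14,"z":0.005,"rx":0,"ry":0,"rz":41},
    {"x":0.556,"y":0.14,"z":0.02,"rx":0,"ry":0,"rz":41},
    {"x":0.556,"y":0.14,"z":0.06,"rx":0,"ry":0,"rz":41},
    {"x":0.556,"y":0.14,"z":0.1,"rx":0,"ry":0,"rz":41},
    {"x":0.556,"y":0.14,"z":0.14,"rx":0,"ry":0,"rz":41},
    {"x":0.556,"y":0.14,"z":0.175,"rx":0,"ry":0,"rz":41},
    {"x":0.556,"y":0.14,"z":0.19,"rx":0,"ry":0,"rz":41},
    {"x":0.556,"y":0.14,"z":0.19,"rx":0,"ry":0,"rz":41}
  ]
}}

```text
time: 16.73
tool_pos: [0.7402, -0.1997, 0.0481]
tool_rot: [[-0.07, -0.997, -0.013], [-0.998, 0.07, 0.001], [0.0, 0.013, -1.0]]
ft_force: [-0.8, 0.4, -0.8]
grip_width: 0.0195
```

Emit:
{"fn": "move_arm", "kwargs": {
  "deltas": [
    {"x":0,"y":0,"z":0,"rx":0,"ry":0,"rz":0},
    {"x":0,"y":0,"z":0.01,"rx":0,"ry":0,"rz":0},
    {"x":0,"y":0,"z":0.014,"rx":0,"ry":0,"rz":0},
    {"x":0,"y":0,"z":0.014,"rx":0,"ry":0,"rz":0}
  ]
}}

```text
time: 17.07
tool_pos: [0.7452, -0.2011, 0.042]
tool_rot: [[-0.07, -0.998, -0.001], [-0.998, 0.07, -0.003], [0.003, 0.001, -1.0]]
ft_force: [-0.8, -0.4, -1.8]
grip_width: 0.0194
```

```bash
python3 -c "
from h import *
s=r.sense();print(s['time'])
go(.745,-.20,.0325,-4)"
```

```text
17.0667
d [-0.0011  0.0003  0.0095] rot [ 0.  -0.2  0. ] rows~ 1.0
```

Emit:
{"fn": "move_arm", "kwargs": {
  "deltas": [
    {"x":0,"y":0,"z":0.006,"rx":0,"ry":0,"rz":0},
    {"x":0,"y":0,"z":0.01,"rx":0,"ry":0,"rz":0},
    {"x":0,"y":0,"z":0.01,"rx":0,"ry":0,"rz":0},
    {"x":0,"y":0,"z":0.01,"rx":0,"ry":0,"rz":0}
  ]
}}

```text
time: 17.4
tool_pos: [0.7448, -0.201, 0.0311]
tool_rot: [[-0.07, -0.998, -0.002], [-0.998, 0.07, -0.002], [0.003, 0.002, -1.0]]
ft_force: [0.8, 0.1, 0.8]
grip_width: 0.0196
```

Emit:
{"fn": "move_arm", "kwargs": {
  "deltas": [
    {"x":0,"y":0,"z":0,"rx":0,"ry":0,"rz":0},
    {"x":0,"y":0,"z":0,"rx":0,"ry":0,"rz":0},
    {"x":0,"y":0,"z":0,"rx":0,"ry":0,"rz":0}
  ],
  "fingers": 0.45
}}

```text
time: 17.65
tool_pos: [0.7441, -0.2009, 0.0304]
tool_rot: [[-0.07, -0.998, -0.004], [-0.998, 0.07, -0.002], [0.002, 0.003, -1.0]]
ft_force: [0.3, 0.3, -0.7]
grip_width: 0.0372
```

Emit:
{"fn": "move_arm", "kwargs": {
  "deltas": [
    {"x":0,"y":0,"z":-0.025,"rx":0,"ry":0,"rz":0},
    {"x":0,"y":0,"z":-0.045,"rx":0,"ry":0,"rz":0},
    {"x":0,"y":0.03,"z":-0.05,"rx":0,"ry":0,"rz":0},
    {"x":0,"y":0.066,"z":-0.05,"rx":0,"ry":0,"rz":0},
    {"x":0,"y":0.066,"z":-0.05,"rx":0,"ry":0,"rz":0},
    {"x":0,"y":0.066,"z":-0.05,"rx":0,"ry":0,"rz":0}
  ],
  "fingers": 0.8
}}

```text
time: 18.15
tool_pos: [0.6754, -0.1956, 0.0795]
tool_rot: [[-0.07, -0.997, -0.007], [-0.998, 0.07, -0.001], [0.001, 0.007, -1.0]]
ft_force: [-0.1, 0.4, 0.1]
grip_width: 0.0706
```

```bash
python3 -c "
from h import *
s=r.sense();print(s['time'])
c=cam('side');save(c,'p8s.png',6,(290,110,400,200))
go(.745-.066,-.20+.0046,.0275,-4)"
```

```text
18.15
d [-0.0009 -0.0013  0.0531] rot [ 0.2 -0.1 -0. ] rows~ 2.0
```

View pics/p8s.png

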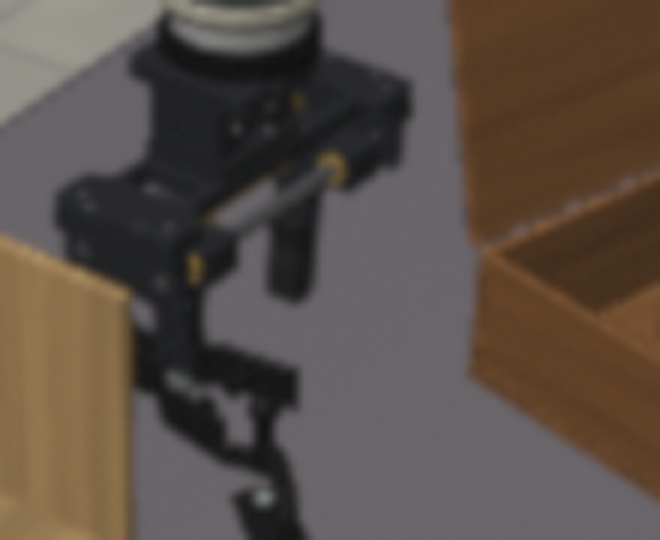

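The peg lies flat on the table at about (220,400) in the crop, with the open fingers above its handles. Nothing is near the lid this time.

Emit:
{"fn": "move_arm", "kwargs": {
  "deltas": [
    {"x":-0.001,"y":0,"z":0.025,"rx":0,"ry":0,"rz":0},
    {"x":-0.001,"y":0,"z":0.042,"rx":0,"ry":0,"rz":0},
    {"x":-0.001,"y":0,"z":0.05,"rx":0,"ry":0,"rz":0},
    {"x":-0.001,"y":0,"z":0.05,"rx":0,"ry":0,"rz":0},
    {"x":-0.001,"y":0,"z":0.05,"rx":0,"ry":0,"rz":0}
  ]
}}

```text
time: 18.62
tool_pos: [0.6793, -0.1954, 0.0305]
tool_rot: [[-0.07, -0.998, -0.003], [-0.998, 0.07, -0.002], [0.002, 0.003, -1.0]]
ft_force: [-0.3, -0.9, 1.4]
grip_width: 0.0702
```

Emit:
{"fn": "move_arm", "kwargs": {
  "deltas": [
    {"x":-0.001,"y":0,"z":0,"rx":0,"ry":0,"rz":0},
    {"x":0,"y":0,"z":0,"rx":0,"ry":0,"rz":0},
    {"x":0,"y":0,"z":0,"rx":0,"ry":0,"rz":0},
    {"x":0,"y":0,"z":0,"rx":0,"ry":0,"rz":0},
    {"x":0,"y":0,"z":0,"rx":0,"ry":0,"rz":0},
    {"x":0,"y":0,"z":0,"rx":0,"ry":0,"rz":0}
  ],
  "fingers": 0.0,
  "newtons": 6
}}

```text
time: 19.12
tool_pos: [0.6798, -0.1957, 0.0322]
tool_rot: [[-0.07, -0.998, -0.0], [-0.998, 0.07, -0.003], [0.003, 0.0, -1.0]]
ft_force: [1.9, -0.7, 3.5]
grip_width: 0.0576
```

At 6 N this one stops at 57.6 mm, so peg 2 is firm. Squeezing it hard to open the jaws.

Emit:
{"fn": "move_arm", "kwargs": {
  "deltas": [
    {"x":0,"y":0,"z":0,"rx":0,"ry":0,"rz":0},
    {"x":0,"y":0,"z":0,"rx":0,"ry":0,"rz":0},
    {"x":0,"y":0,"z":0,"rx":0,"ry":0,"rz":0},
    {"x":0,"y":0,"z":0,"rx":0,"ry":0,"rz":0},
    {"x":0,"y":0,"z":0,"rx":0,"ry":0,"rz":0}
  ],
  "newtons": 45
}}

```text
time: 19.53
tool_pos: [0.6791, -0.1956, 0.0323]
tool_rot: [[-0.07, -0.998, -0.002], [-0.998, 0.07, -0.003], [0.003, 0.002, -1.0]]
ft_force: [-1.1, 0.9, 7.6]
grip_width: 0.0392
```

Emit:
{"fn": "move_arm", "kwargs": {
  "deltas": [
    {"x":0,"y":0,"z":-0.02,"rx":0,"ry":0,"rz":0},
    {"x":0,"y":0,"z":-0.06,"rx":0,"ry":0,"rz":0},
    {"x":0,"y":0,"z":-0.1,"rx":0,"ry":0,"rz":0},
    {"x":0,"y":0,"z":-0.14,"rx":0,"ry":0,"rz":0},
    {"x":0,"y":0,"z":-0.18,"rx":0,"ry":0,"rz":0},
    {"x":0,"y":0,"z":-0.2,"rx":0,"ry":0,"rz":0}
  ]
}}

```text
time: 20.03
tool_pos: [0.6806, -0.1954, 0.2368]
tool_rot: [[-0.07, -0.998, 0.003], [-0.998, 0.07, -0.004], [0.004, -0.003, -1.0]]
ft_force: [0.6, -0.8, -0.1]
grip_width: 0.0393
```

```bash
python3 -c "
from h import *
s=r.sense();print(s['time'])
c=cam('side');save(c,'p9s.png',5,(270,60,400,180))
go(.545,.05,.24,-4)"
```

```text
20.0333
d [-0.2358  0.154  -0.0022] rot [-0.5 -0.3 -0. ] rows~ 7.0
```

View pics/p9s.png

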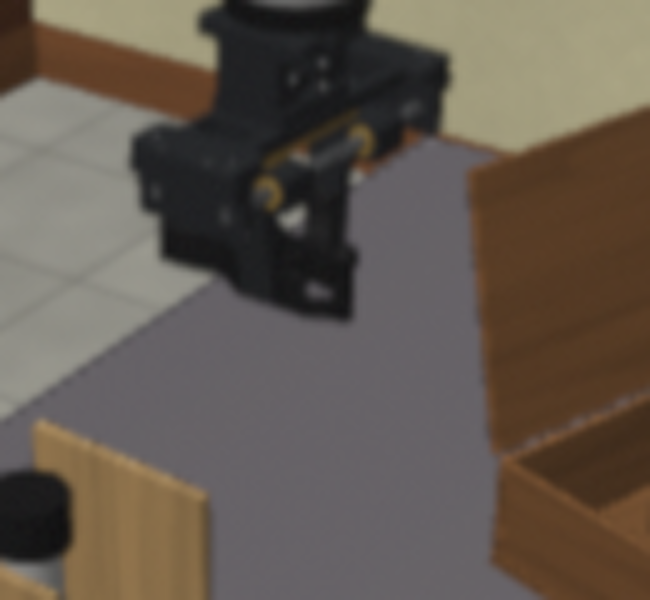

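Peg 2 is held with its handles at the stop, at about (300,290) in the crop. I'll use the +y panel, which the side camera sees best. First I'll go to a point in front of it.

```bash
python3 -c "
from h import *
go(.567,.1655,.24,-4)"
```

```text
d [-0.3525  0.1401 -0.0027] rot [-0.5 -0.3 -0. ] rows~ 10.0
```

Emit:
{"fn": "move_arm", "kwargs": {
  "deltas": [
    {"x":-0.3525,"y":0.15,"z":-0.002,"rx":-0.2,"ry":-0.2,"rz":0},
    {"x":-0.3525,"y":0.15,"z":-0.002,"rx":-0.2,"ry":-0.2,"rz":0},
    {"x":-0.3525,"y":0.15,"z":-0.002,"rx":-0.2,"ry":-0.2,"rz":0},
    {"x":-0.3525,"y":0.15,"z":-0.002,"rx":-0.2,"ry":-0.2,"rz":0},
    {"x":-0.3525,"y":0.15,"z":-0.002,"rx":-0.2,"ry":-0.2,"rz":0},
    {"x":-0.3525,"y":0.15,"z":-0.002,"rx":-0.2,"ry":-0.2,"rz":0},
    {"x":-0.3525,"y":0.15,"z":-0.002,"rx":-0.2,"ry":-0.2,"rz":0},
    {"x":-0.3525,"y":0.15,"z":-0.002,"rx":-0.2,"ry":-0.2,"rz":0},
    {"x":-0.3525,"y":0.15,"z":-0.002,"rx":-0.2,"ry":-0.2,"rz":0},
    {"x":-0.3525,"y":0.15,"z":0.02,"rx":-0.2,"ry":-0.2,"rz":0},
    {"x":-0.3525,"y":0.15,"z":0.05,"rx":-0.2,"ry":-0.2,"rz":0},
    {"x":-0.3525,"y":0.15,"z":0.09,"rx":-0.2,"ry":-0.2,"rz":0},
    {"x":-0.3525,"y":0.15,"z":0.13,"rx":-0.2,"ry":-0.2,"rz":0},
    {"x":-0.3525,"y":0.15,"z":0.14,"rx":-0.2,"ry":-0.2,"rz":0},
    {"x":-0.3525,"y":0.15,"z":0.14,"rx":-0.2,"ry":-0.2,"rz":0},
    {"x":-0.3525,"y":0.15,"z":0.14,"rx":-0.2,"ry":-0.2,"rz":0}
  ]
}}

```text
time: 21.42
tool_pos: [0.5532, 0.1666, 0.09]
tool_rot: [[-0.07, -0.998, -0.008], [-0.998, 0.07, 0.001], [-0.0, 0.008, -1.0]]
ft_force: [0.8, -0.4, 0.1]
grip_width: 0.0388
```

```bash
python3 -c "
from h import *
s=r.sense();print(s['time'])
c=cam('side');save(c,'p10s.png',6,(180,150,300,250));np.savez('s10.npz',**c)
c=cam('top');save(c,'p10t.png',5,(200,110,330,220));np.savez('t10.npz',**c)
go(.6,.163,.095,-4)"
```

```text
21.4167
d [ 0.0011 -0.0445 -0.0023] rot [ 0.2  0.1 -0. ] rows~ 2.0
```

View pics/p10s.png

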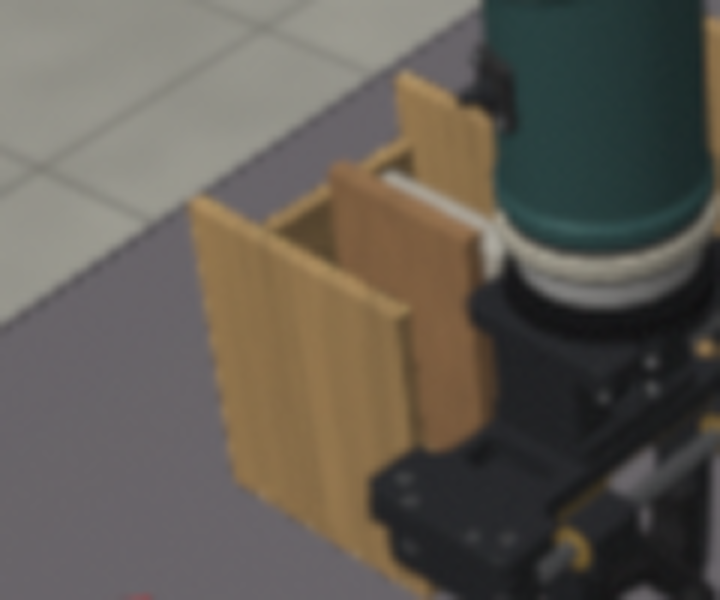

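View pics/p10t.png

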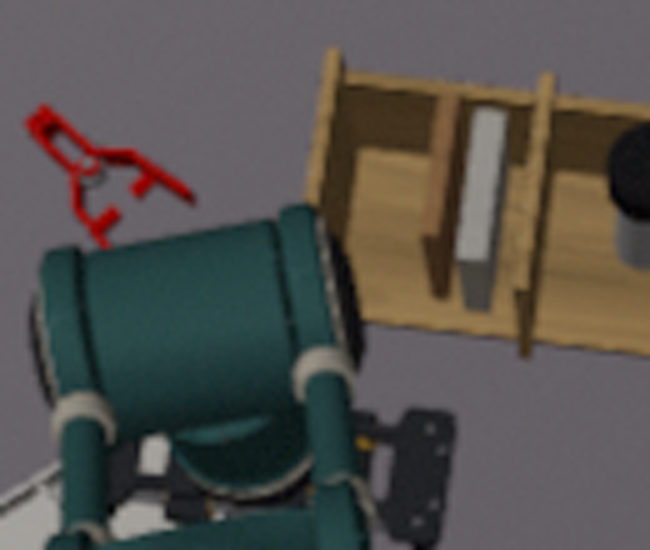

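The gripper hides the jaws in both views. I'll turn the peg toward the side camera to check how the open jaws sit relative to the gripper before inserting it.

Emit:
{"fn": "move_arm", "kwargs": {
  "deltas": [
    {"x":0,"y":0,"z":-0.03,"rx":0,"ry":0,"rz":-70},
    {"x":0,"y":0,"z":-0.03,"rx":0,"ry":0,"rz":-70},
    {"x":0,"y":0,"z":-0.03,"rx":0,"ry":0,"rz":-70},
    {"x":0,"y":0,"z":-0.03,"rx":0,"ry":0,"rz":-70},
    {"x":0,"y":0,"z":-0.03,"rx":0,"ry":0,"rz":-70},
    {"x":0,"y":0,"z":-0.03,"rx":0,"ry":0,"rz":-70},
    {"x":0,"y":0,"z":-0.03,"rx":0,"ry":0,"rz":-70},
    {"x":0,"y":0,"z":-0.03,"rx":0,"ry":0,"rz":-70},
    {"x":0,"y":0,"z":-0.03,"rx":0,"ry":0,"rz":-70},
    {"x":0,"y":0,"z":-0.03,"rx":0,"ry":0,"rz":-70},
    {"x":0,"y":0,"z":-0.03,"rx":0,"ry":0,"rz":-70}
  ]
}}

```text
time: 22.43
tool_pos: [0.556, 0.1672, 0.1237]
tool_rot: [[0.914, -0.405, -0.001], [-0.405, -0.914, 0.003], [-0.002, -0.002, -1.0]]
ft_force: [-0.6, 0.1, -0.8]
grip_width: 0.0392
```

```bash
python3 -c "
from h import *
s=r.sense();print(s['time'],s['tool_pos'],s['tool_rot'])
c=cam('side');save(c,'p11s.png',6,(190,210,310,310));np.savez('s11.npz',**c)
np.savez('st11.npz',p=s['tool_pos'],R=s['tool_rot'])"
```

```text
22.4333 [0.55596877 0.16719485 0.1236792 ] [[ 9.14404881e-01 -4.04799607e-01 -9.96362341e-04]
 [-4.04795522e-01 -9.14402722e-01  2.87195174e-03]
 [-2.07364137e-03 -2.22280368e-03 -9.99995380e-01]]
```

View pics/p11s.png

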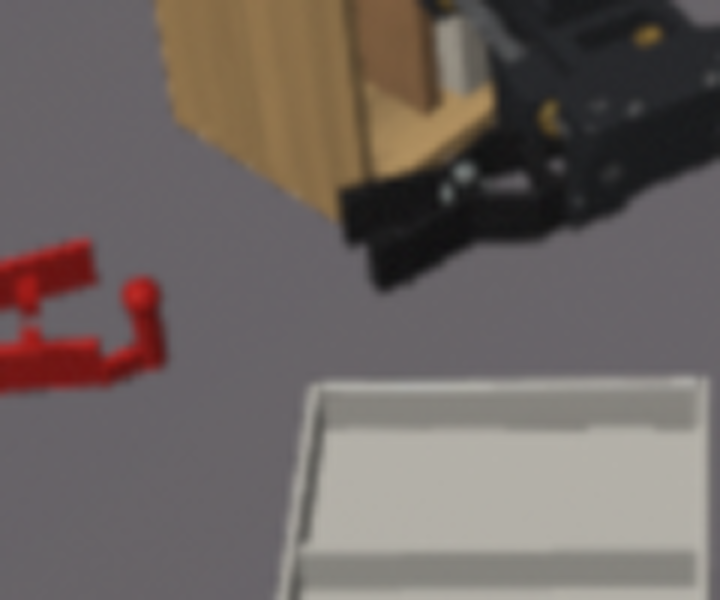

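```bash
python3 -c "
from h import *
np.set_printoptions(precision=1,suppress=True)
c=dict(np.load('s11.npz'));st=np.load('st11.npz');R=st['R'];p=st['p']
save(c,'p11b.png',14,(238,228,288,268))
for nm,q in dict(farTip=(340,190),nearTip=(370,247),hingepin=(465,172),nearHand=(550,190)).items():
    w=plane(c,190+(q[0]+.5)/6-.5,210+(q[1]+.5)/6-.5,p[2]-.032+.024); print(nm,w*1000,(R.T@(w-p))*1000)
# project expected points
E=np.array(c['extrinsics'])
for pt in [(0,-.08,.008),(0,-.034,.008),(.004,-.07,.008),(-.004,-.07,.008)]:
    w=R@np.array(pt)+p; k=E[:3,:3].T@(w-E[:3,3]); u=k[0]/k[2]*c['fx']+c['cx'];v=k[1]/k[2]*c['fy']+c['cy']; print(pt,u,v,'b',(u-238+.5)*14,(v-228+.5)*14)
"
```

```text
farTip [606.8 231.1 115.7] [ 20.6 -79.    8.1]
nearTip [578.3 247.1 115.7] [-12.  -82.1   8.2]
hingepin [575.9 197.7 115.7] [  6.  -35.9   8.1]
nearHand [544.6 187.4 115.7] [-18.5 -13.9   8.1]
(0, -0.08, 0.008) 249.78481107316804 246.9888560696752 b 171.9873550243526 272.8439849754527
(0, -0.034, 0.008) 269.0931142009564 239.49994865036288 b 442.3035988133895 167.99928110508034
(0.004, -0.07, 0.008) 253.25178874178457 244.24421111415327 b 220.52504238498392 234.41895559814583
(-0.004, -0.07, 0.008) 254.83663846491777 246.4370879090488 b 242.71293850884877 265.1192307266834
```

View pics/p11b.png

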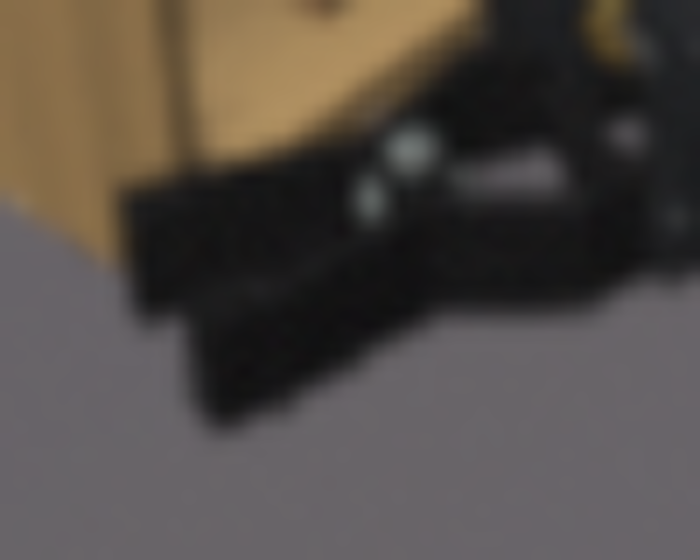

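```bash
python3 -c "
from h import *
np.set_printoptions(precision=1,suppress=True)
c=dict(np.load('s11.npz'));st=np.load('st11.npz');R=st['R'];p=st['p']
for nm,q,z in [('farTopOuter',(120,190),.024),('farBot',(143,320),0),('nearTopInner',(190,320),.024),('nearBotOuter',(218,432),0),('pinA',(410,150),.024),('pinB',(370,197),.024)]:
    w=plane(c,238+(q[0]+.5)/14-.5,228+(q[1]+.5)/14-.5,p[2]-.032+z); print(nm,(R.T@(w-p))*1000)
"
```

```text
farTopOuter [ 21.2 -79.    8.1]
farBot [ 17.  -79.4  32.1]
nearTopInner [-10.8 -81.9   8.2]
nearBotOuter [-11.6 -79.8  32.2]
pinA [  6.2 -36.4   8.1]
pinB [ -0.2 -46.5   8.1]
```

The jaws are open and centred on the tool axis. The inner corner of one is at −11 mm. The other's outer corner is at about +20 mm, so its inner corner is near +10 mm. The tips are 80 mm ahead of the grip point, so I'll turn back and insert it.

```bash
python3 -c "
from h import *
go(.565,.1655,.095,-4)"
```

```text
d [ 0.0092 -0.0022  0.0283] rot [-0.   0.2 69.9] rows~ 10.0
```

Emit:
{"fn": "move_arm", "kwargs": {
  "deltas": [
    {"x":0.009,"y":-0.002,"z":0.027,"rx":0,"ry":0,"rz":69.9},
    {"x":0.009,"y":-0.002,"z":0.027,"rx":0,"ry":0,"rz":69.9},
    {"x":0.009,"y":-0.002,"z":0.027,"rx":0,"ry":0,"rz":69.9},
    {"x":0.009,"y":-0.002,"z":0.027,"rx":0,"ry":0,"rz":69.9},
    {"x":0.009,"y":-0.002,"z":0.027,"rx":0,"ry":0,"rz":69.9},
    {"x":0.009,"y":-0.002,"z":0.027,"rx":0,"ry":0,"rz":69.9},
    {"x":0.009,"y":-0.002,"z":0.027,"rx":0,"ry":0,"rz":69.9},
    {"x":0.009,"y":-0.002,"z":0.027,"rx":0,"ry":0,"rz":69.9},
    {"x":0.009,"y":-0.002,"z":0.027,"rx":0,"ry":0,"rz":69.9},
    {"x":0.009,"y":-0.002,"z":0.027,"rx":0,"ry":0,"rz":69.9},
    {"x":0.009,"y":-0.002,"z":0.027,"rx":0,"ry":0,"rz":69.9},
    {"x":0.009,"y":-0.002,"z":0.027,"rx":0,"ry":0,"rz":69.9}
  ]
}}

```text
time: 23.48
tool_pos: [0.5637, 0.1652, 0.0946]
tool_rot: [[-0.067, -0.998, -0.004], [-0.998, 0.067, 0.002], [-0.002, 0.004, -1.0]]
ft_force: [-0.4, -0.1, 0.2]
grip_width: 0.0395
```

```bash
python3 -c "
from h import *
print(r.sense()['time'],r.sense()['tool_pos'])
go(.5812,.1645,.095,-4);go(.6012,.1631,.095,-4)"
```

```text
23.4833 [0.56366665 0.1652192  0.09464846]
d [-0.0005 -0.0175 -0.0004] rot [0.2 0.1 0.1] rows~ 1.0
d [-0.0004 -0.0376 -0.0005] rot [0.2 0.1 0.1] rows~ 1.0
```

Emit:
{"fn": "move_arm", "kwargs": {
  "deltas": [
    {"x":0,"y":-0.006,"z":0,"rx":0,"ry":0,"rz":0},
    {"x":0,"y":-0.012,"z":0,"rx":0,"ry":0,"rz":0},
    {"x":0,"y":-0.018,"z":0,"rx":0,"ry":0,"rz":0},
    {"x":0,"y":-0.023,"z":0,"rx":0,"ry":0,"rz":0},
    {"x":0,"y":-0.027,"z":0,"rx":0,"ry":0,"rz":0}
  ]
}}

```text
time: 23.9
tool_pos: [0.5907, 0.1631, 0.0932]
tool_rot: [[-0.068, -0.998, -0.006], [-0.998, 0.068, 0.002], [-0.001, 0.006, -1.0]]
ft_force: [0.3, 0.2, -0.3]
grip_width: 0.0394
```

Emit:
{"fn": "move_arm", "kwargs": {
  "deltas": [
    {"x":0,"y":-0.004,"z":0,"rx":0,"ry":0,"rz":0},
    {"x":0,"y":-0.008,"z":0,"rx":0,"ry":0,"rz":0},
    {"x":0,"y":-0.01,"z":0,"rx":0,"ry":0,"rz":0},
    {"x":0,"y":-0.01,"z":0,"rx":0,"ry":0,"rz":0}
  ]
}}

```text
time: 24.23
tool_pos: [0.6002, 0.1625, 0.0931]
tool_rot: [[-0.068, -0.998, -0.006], [-0.998, 0.068, 0.002], [-0.001, 0.006, -1.0]]
ft_force: [-1.0, 0.3, -1.1]
grip_width: 0.039
```

```bash
python3 -c "
from h import *
s=r.sense();print(s['time'],s['tool_pos'],s['ft_force'],s['ft_torque'])
go(.6012,.1631,.095,-4)
c=cam('side');save(c,'p12s.png',6,(190,180,310,280))"
```

```text
24.2333 [0.60016994 0.16249556 0.09305644] [-1.00958825  0.25277816 -1.08796724] [-0.01779554  0.07076788 -0.0090567 ]
d [-0.0007 -0.001  -0.0019] rot [0.4 0.1 0.1] rows~ 1.0
```

View pics/p12s.png

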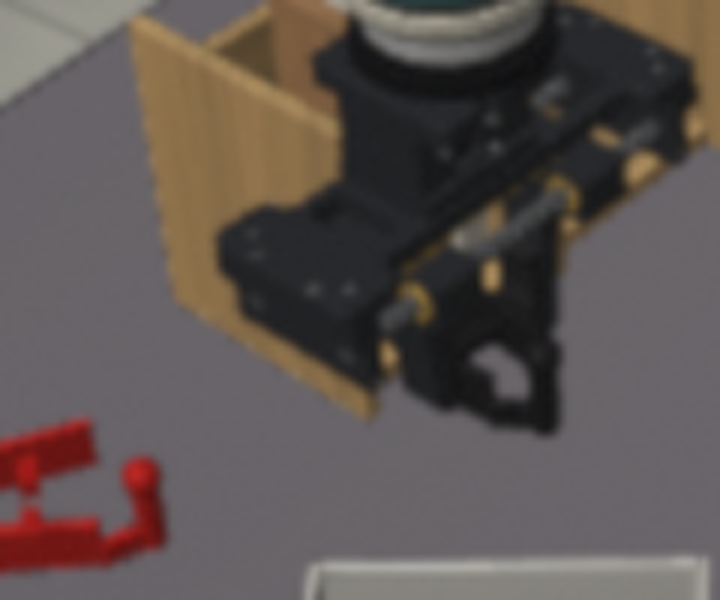

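Emit:
{"fn": "move_arm", "kwargs": {
  "deltas": [
    {"x":0,"y":-0.001,"z":-0.002,"rx":0.2,"ry":0,"rz":0},
    {"x":0,"y":-0.001,"z":-0.002,"rx":0.2,"ry":0,"rz":0}
  ]
}}

```text
time: 24.45
tool_pos: [0.6007, 0.1625, 0.0954]
tool_rot: [[-0.068, -0.998, -0.002], [-0.998, 0.068, 0.001], [-0.001, 0.002, -1.0]]
ft_force: [0.3, 0.0, -1.5]
grip_width: 0.039
```

Emit:
{"fn": "move_arm", "kwargs": {
  "deltas": [
    {"x":0,"y":0,"z":0,"rx":0,"ry":0,"rz":0},
    {"x":0,"y":0,"z":0,"rx":0,"ry":0,"rz":0},
    {"x":0,"y":0,"z":0,"rx":0,"ry":0,"rz":0}
  ],
  "fingers": 0.53
}}

```text
time: 24.7
tool_pos: [0.6012, 0.1632, 0.0956]
tool_rot: [[-0.068, -0.998, -0.001], [-0.998, 0.068, 0.002], [-0.002, 0.001, -1.0]]
ft_force: [1.1, 3.5, 0.1]
grip_width: 0.0465
```

Emit:
{"fn": "move_arm", "kwargs": {
  "deltas": [
    {"x":0,"y":0,"z":0,"rx":0,"ry":0,"rz":0},
    {"x":0,"y":0,"z":0,"rx":0,"ry":0,"rz":0},
    {"x":0,"y":0,"z":0,"rx":0,"ry":0,"rz":0},
    {"x":0,"y":0,"z":0,"rx":0,"ry":0,"rz":0}
  ],
  "fingers": 0.85
}}

```text
time: 25.03
tool_pos: [0.6004, 0.1622, 0.095]
tool_rot: [[-0.068, -0.998, -0.004], [-0.998, 0.068, 0.001], [-0.001, 0.004, -1.0]]
ft_force: [-0.6, -0.5, -0.3]
grip_width: 0.0711
```

Emit:
{"fn": "move_arm", "kwargs": {
  "deltas": [
    {"x":0,"y":0,"z":-0.02,"rx":0,"ry":0,"rz":0},
    {"x":0,"y":0,"z":-0.055,"rx":0,"ry":0,"rz":0},
    {"x":0,"y":0.01,"z":-0.09,"rx":0,"ry":0,"rz":0},
    {"x":0,"y":0.04,"z":-0.12,"rx":0,"ry":0,"rz":0},
    {"x":0,"y":0.07,"z":-0.125,"rx":0,"ry":0,"rz":0}
  ],
  "fingers": 0.36
}}

```text
time: 25.45
tool_pos: [0.5345, 0.1676, 0.2268]
tool_rot: [[-0.069, -0.998, 0.007], [-0.998, 0.069, 0.004], [-0.004, -0.007, -1.0]]
ft_force: [0.8, 0.1, 0.6]
grip_width: 0.0419
```

```bash
python3 -c "
from h import *
s=r.sense();print(s['time'],s['tool_pos'],s['ft_force'])
c=cam('side');save(c,'p13s.png',6,(190,180,310,280));np.savez('s13.npz',**c)
go(.4755,.3873,.2,37)"
```

```text
25.45 [0.53453721 0.16759947 0.22677138] [0.78343594 0.1044421  0.5799883 ]
d [-0.2155  0.067   0.0254] rot [  0.    0.2 -40.9] rows~ 6.0
```

View pics/p13s.png

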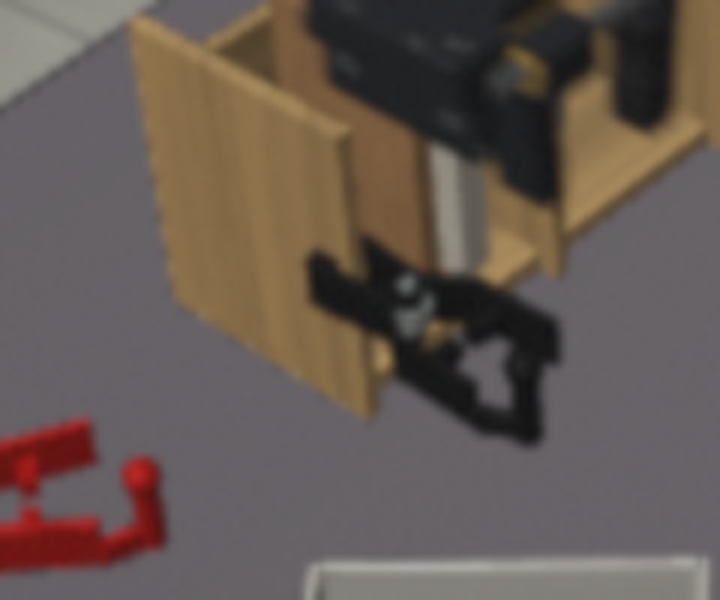

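Peg 2 now bites the +y panel at about (350,275) in the crop, level with its knob upright at (525,400). Next is the third peg.

Emit:
{"fn": "move_arm", "kwargs": {
  "deltas": [
    {"x":-0.2155,"y":0.068,"z":0.025,"rx":0,"ry":0,"rz":-41},
    {"x":-0.2155,"y":0.068,"z":0.025,"rx":0,"ry":0,"rz":-41},
    {"x":-0.2155,"y":0.068,"z":0.025,"rx":0,"ry":0,"rz":-41},
    {"x":-0.2155,"y":0.068,"z":0.025,"rx":0,"ry":0,"rz":-41},
    {"x":-0.2155,"y":0.068,"z":0.025,"rx":0,"ry":0,"rz":-41},
    {"x":-0.2155,"y":0.068,"z":0.025,"rx":0,"ry":0,"rz":-41},
    {"x":-0.2155,"y":0.068,"z":0.06,"rx":0,"ry":0,"rz":-41},
    {"x":-0.2155,"y":0.068,"z":0.1,"rx":0,"ry":0,"rz":-41},
    {"x":-0.2155,"y":0.068,"z":0.14,"rx":0,"ry":0,"rz":-41},
    {"x":-0.2155,"y":0.068,"z":0.14,"rx":0,"ry":0,"rz":-41},
    {"x":-0.2155,"y":0.068,"z":0.14,"rx":0,"ry":0,"rz":-41}
  ],
  "newtons": 20
}}

```text
time: 26.42
tool_pos: [0.4752, 0.385, 0.0777]
tool_rot: [[0.603, -0.798, -0.009], [-0.798, -0.603, -0.003], [-0.003, 0.009, -1.0]]
ft_force: [0.5, 0.3, 0.9]
grip_width: 0.0317
```

```bash
python3 -c "
from h import *
s=r.sense();print(s['time'],s['tool_pos'],s['ft_force'])
go(.4771,.3886,.034,37.2)"
```

```text
26.4167 [0.47524384 0.38501179 0.07769957] [0.53768738 0.28987368 0.90627958]
d [-0.0016 -0.0041  0.0437] rot [ 0.5  0.2 -0.1] rows~ 2.0
```

Emit:
{"fn": "move_arm", "kwargs": {
  "deltas": [
    {"x":-0.001,"y":-0.001,"z":0.01,"rx":0,"ry":0,"rz":0},
    {"x":-0.001,"y":-0.001,"z":0.028,"rx":0,"ry":0,"rz":0},
    {"x":-0.001,"y":-0.001,"z":0.04,"rx":0,"ry":0,"rz":0},
    {"x":-0.001,"y":-0.001,"z":0.046,"rx":0,"ry":0,"rz":0},
    {"x":-0.001,"y":-0.001,"z":0.046,"rx":0,"ry":0,"rz":0},
    {"x":-0.001,"y":-0.001,"z":0.046,"rx":0,"ry":0,"rz":0}
  ]
}}

```text
time: 26.92
tool_pos: [0.4782, 0.3886, 0.0355]
tool_rot: [[0.603, -0.798, -0.002], [-0.798, -0.603, 0.002], [-0.003, 0.001, -1.0]]
ft_force: [-0.1, -0.6, -0.2]
grip_width: 0.032
```

Emit:
{"fn": "move_arm", "kwargs": {
  "deltas": [
    {"x":0,"y":0,"z":0,"rx":0,"ry":0,"rz":0},
    {"x":0,"y":0,"z":0,"rx":0,"ry":0,"rz":0},
    {"x":0,"y":0,"z":0,"rx":0,"ry":0,"rz":0},
    {"x":0,"y":0,"z":0,"rx":0,"ry":0,"rz":0}
  ],
  "fingers": 0.0
}}

```text
time: 27.25
tool_pos: [0.4784, 0.3889, 0.036]
tool_rot: [[0.603, -0.798, -0.001], [-0.798, -0.603, 0.003], [-0.003, -0.001, -1.0]]
ft_force: [-0.9, -0.3, 3.3]
grip_width: 0.0195
```

Emit:
{"fn": "move_arm", "kwargs": {
  "deltas": [
    {"x":0,"y":0,"z":-0.02,"rx":0,"ry":0,"rz":0},
    {"x":0,"y":0,"z":-0.06,"rx":0,"ry":0,"rz":0},
    {"x":0,"y":0,"z":-0.1,"rx":0,"ry":0,"rz":0},
    {"x":0,"y":0,"z":-0.14,"rx":0,"ry":0,"rz":0},
    {"x":0,"y":0,"z":-0.18,"rx":0,"ry":0,"rz":0},
    {"x":0,"y":0,"z":-0.22,"rx":0,"ry":0,"rz":0}
  ]
}}

```text
time: 27.75
tool_pos: [0.4779, 0.3876, 0.2565]
tool_rot: [[0.603, -0.798, -0.003], [-0.798, -0.603, 0.001], [-0.003, 0.002, -1.0]]
ft_force: [-0.3, 0.1, -0.8]
grip_width: 0.0194
```

```bash
python3 -c "
from h import *
s=r.sense();print(s['time'])
c=cam('side');save(c,'p14s.png',4,(180,190,340,340))
go(.745,-.20,.25,-4)"
```

```text
27.75
d [0.6299 0.1463 0.0134] rot [-0.7  0.4 41.1] rows~ 16.0
```

View pics/p14s.png

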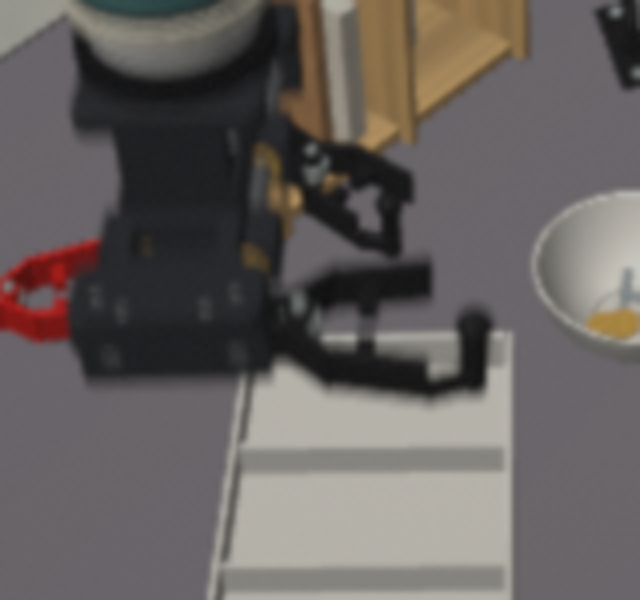

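The third peg is held level by its jaws, and the tray is now empty. Taking it to the same staging spot.

Emit:
{"fn": "move_arm", "kwargs": {
  "deltas": [
    {"x":0.63,"y":0.146,"z":0.01,"rx":0,"ry":0,"rz":41},
    {"x":0.63,"y":0.146,"z":0.01,"rx":0,"ry":0,"rz":41},
    {"x":0.63,"y":0.146,"z":0.01,"rx":0,"ry":0,"rz":41},
    {"x":0.63,"y":0.146,"z":0.01,"rx":0,"ry":0,"rz":41},
    {"x":0.63,"y":0.146,"z":0.01,"rx":0,"ry":0,"rz":41},
    {"x":0.63,"y":0.146,"z":0.01,"rx":0,"ry":0,"rz":41},
    {"x":0.63,"y":0.146,"z":0.01,"rx":0,"ry":0,"rz":41},
    {"x":0.63,"y":0.146,"z":0.01,"rx":0,"ry":0,"rz":41},
    {"x":0.63,"y":0.146,"z":0.01,"rx":0,"ry":0,"rz":41},
    {"x":0.63,"y":0.146,"z":0.01,"rx":0,"ry":0,"rz":41},
    {"x":0.63,"y":0.146,"z":0.01,"rx":0,"ry":0,"rz":41},
    {"x":0.63,"y":0.146,"z":0.01,"rx":0,"ry":0,"rz":41},
    {"x":0.63,"y":0.146,"z":0.01,"rx":0,"ry":0,"rz":41},
    {"x":0.63,"y":0.146,"z":0.01,"rx":0,"ry":0,"rz":41},
    {"x":0.63,"y":0.146,"z":0.01,"rx":0,"ry":0,"rz":41},
    {"x":0.63,"y":0.146,"z":0.03,"rx":0,"ry":0,"rz":41},
    {"x":0.63,"y":0.146,"z":0.07,"rx":0,"ry":0,"rz":41},
    {"x":0.63,"y":0.146,"z":0.11,"rx":0,"ry":0,"rz":41},
    {"x":0.63,"y":0.146,"z":0.15,"rx":0,"ry":0,"rz":41},
    {"x":0.63,"y":0.146,"z":0.18,"rx":0,"ry":0,"rz":41}
  ]
}}

```text
time: 29.47
tool_pos: [0.7392, -0.2022, 0.0684]
tool_rot: [[-0.069, -0.998, -0.007], [-0.998, 0.069, 0.003], [-0.002, 0.007, -1.0]]
ft_force: [0.2, 0.3, -1.0]
grip_width: 0.0191
```

Emit:
{"fn": "move_arm", "kwargs": {
  "deltas": [
    {"x":0,"y":0,"z":0.01,"rx":0,"ry":0,"rz":0},
    {"x":0,"y":0,"z":0.02,"rx":0,"ry":0,"rz":0},
    {"x":0,"y":0,"z":0.025,"rx":0,"ry":0,"rz":0},
    {"x":0,"y":0,"z":0.025,"rx":0,"ry":0,"rz":0}
  ]
}}

```text
time: 29.8
tool_pos: [0.7419, -0.2023, 0.0489]
tool_rot: [[-0.068, -0.998, -0.002], [-0.998, 0.068, 0.001], [-0.001, 0.002, -1.0]]
ft_force: [-0.9, -0.0, -0.7]
grip_width: 0.0193
```

```bash
python3 -c "
from h import *
s=r.sense();print(s['time'])
go(.745,-.20,.0325,-4)"
```

```text
29.8
d [-0.0025 -0.0029  0.0163] rot [0.1 0.  0.1] rows~ 1.0
```

Emit:
{"fn": "move_arm", "kwargs": {
  "deltas": [
    {"x":-0.002,"y":0,"z":0.01,"rx":0,"ry":0,"rz":0},
    {"x":-0.002,"y":0,"z":0.016,"rx":0,"ry":0,"rz":0},
    {"x":-0.002,"y":0,"z":0.016,"rx":0,"ry":0,"rz":0},
    {"x":-0.002,"y":0,"z":0.016,"rx":0,"ry":0,"rz":0}
  ]
}}

```text
time: 30.13
tool_pos: [0.7418, -0.2001, 0.0331]
tool_rot: [[-0.068, -0.998, -0.002], [-0.998, 0.068, 0.001], [-0.001, 0.002, -1.0]]
ft_force: [0.2, -0.3, 0.3]
grip_width: 0.0195
```

Emit:
{"fn": "move_arm", "kwargs": {
  "deltas": [
    {"x":0,"y":0,"z":0,"rx":0,"ry":0,"rz":0},
    {"x":0,"y":0,"z":0,"rx":0,"ry":0,"rz":0},
    {"x":0,"y":0,"z":0,"rx":0,"ry":0,"rz":0}
  ],
  "fingers": 0.45
}}

```text
time: 30.38
tool_pos: [0.7415, -0.2003, 0.0327]
tool_rot: [[-0.068, -0.998, -0.002], [-0.998, 0.068, 0.001], [-0.001, 0.002, -1.0]]
ft_force: [-0.1, 0.3, -0.1]
grip_width: 0.0374
```

Emit:
{"fn": "move_arm", "kwargs": {
  "deltas": [
    {"x":0,"y":0,"z":-0.025,"rx":0,"ry":0,"rz":0},
    {"x":0,"y":0,"z":-0.045,"rx":0,"ry":0,"rz":0},
    {"x":0,"y":0.03,"z":-0.05,"rx":0,"ry":0,"rz":0},
    {"x":0,"y":0.066,"z":-0.05,"rx":0,"ry":0,"rz":0},
    {"x":0,"y":0.066,"z":-0.05,"rx":0,"ry":0,"rz":0},
    {"x":0,"y":0.066,"z":-0.05,"rx":0,"ry":0,"rz":0}
  ],
  "fingers": 0.8
}}

```text
time: 30.88
tool_pos: [0.6726, -0.1953, 0.0814]
tool_rot: [[-0.069, -0.998, -0.006], [-0.998, 0.069, 0.002], [-0.002, 0.006, -1.0]]
ft_force: [0.5, 0.1, 0.3]
grip_width: 0.0702
```

```bash
python3 -c "
from h import *
s=r.sense();print(s['time'])
c=cam('side');save(c,'p15s.png',6,(290,110,400,200))
go(.745-.066-.001,-.202+.0046,.0275,-4)"
```

```text
30.8833
d [ 0.0015 -0.0033  0.055 ] rot [0.2 0.1 0.1] rows~ 2.0
```

View pics/p15s.png

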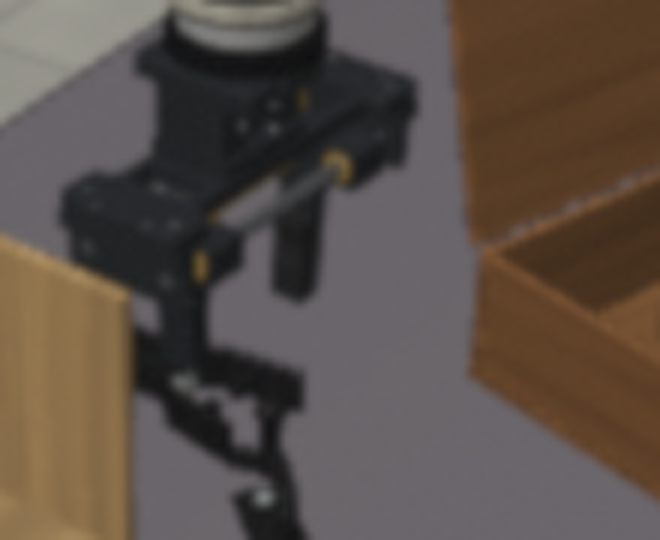

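The view matches peg 2's, with the peg flat on the table under the open fingers.

Emit:
{"fn": "move_arm", "kwargs": {
  "deltas": [
    {"x":0,"y":-0.001,"z":0.025,"rx":0,"ry":0,"rz":0},
    {"x":0,"y":-0.001,"z":0.042,"rx":0,"ry":0,"rz":0},
    {"x":0,"y":-0.001,"z":0.052,"rx":0,"ry":0,"rz":0},
    {"x":0,"y":-0.001,"z":0.052,"rx":0,"ry":0,"rz":0},
    {"x":0,"y":-0.001,"z":0.052,"rx":0,"ry":0,"rz":0}
  ]
}}

```text
time: 31.35
tool_pos: [0.6771, -0.1958, 0.0299]
tool_rot: [[-0.068, -0.998, -0.003], [-0.998, 0.068, 0.001], [-0.001, 0.003, -1.0]]
ft_force: [0.8, -0.3, 0.1]
grip_width: 0.0707
```

Emit:
{"fn": "move_arm", "kwargs": {
  "deltas": [
    {"x":0,"y":0,"z":0,"rx":0,"ry":0,"rz":0},
    {"x":0,"y":0,"z":0,"rx":0,"ry":0,"rz":0},
    {"x":0,"y":0,"z":0,"rx":0,"ry":0,"rz":0},
    {"x":0,"y":0,"z":0,"rx":0,"ry":0,"rz":0},
    {"x":0,"y":0,"z":0,"rx":0,"ry":0,"rz":0},
    {"x":0,"y":0,"z":0,"rx":0,"ry":0,"rz":0}
  ],
  "fingers": 0.0,
  "newtons": 6
}}

```text
time: 31.85
tool_pos: [0.6774, -0.1961, 0.0318]
tool_rot: [[-0.068, -0.998, -0.001], [-0.998, 0.068, 0.001], [-0.001, 0.001, -1.0]]
ft_force: [-0.5, 0.7, 5.4]
grip_width: 0.0419
```

At 6 N it closes to 41.9 mm, so the third peg is slack and goes in the box too. I'll lift it and check where peg 1 lies in the box.

Emit:
{"fn": "move_arm", "kwargs": {
  "deltas": [
    {"x":0,"y":0,"z":-0.03,"rx":0,"ry":0,"rz":0},
    {"x":0,"y":0,"z":-0.07,"rx":0,"ry":0,"rz":0},
    {"x":0,"y":0,"z":-0.11,"rx":0,"ry":0,"rz":0},
    {"x":0,"y":0,"z":-0.15,"rx":0,"ry":0,"rz":0},
    {"x":0,"y":0,"z":-0.19,"rx":0,"ry":0,"rz":0},
    {"x":0,"y":0,"z":-0.23,"rx":0,"ry":0,"rz":0},
    {"x":0,"y":0,"z":-0.27,"rx":0,"ry":0,"rz":0},
    {"x":0,"y":0,"z":-0.3,"rx":0,"ry":0,"rz":0}
  ],
  "newtons": 12
}}

```text
time: 32.52
tool_pos: [0.6777, -0.1963, 0.3344]
tool_rot: [[-0.068, -0.998, 0.001], [-0.998, 0.068, 0.0], [-0.0, -0.001, -1.0]]
ft_force: [0.7, -0.6, 0.2]
grip_width: 0.0404
```

```bash
python3 -c "
from h import *
s=r.sense();print(s['time'],s['grip_width'])
c=cam('top');save(c,'p16t.png',4,(390,160,540,300))
c=cam('side');save(c,'p16s.png',5,(350,70,480,200))
"
```

```text
32.5167 0.0403627439356714
```

View pics/p16t.png

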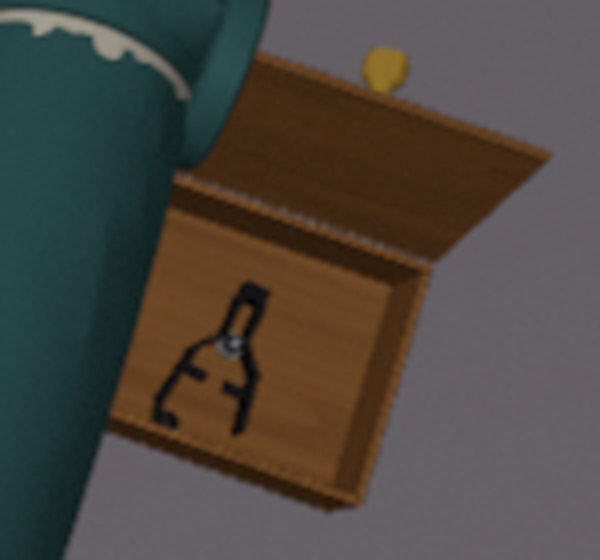

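View pics/p16s.png

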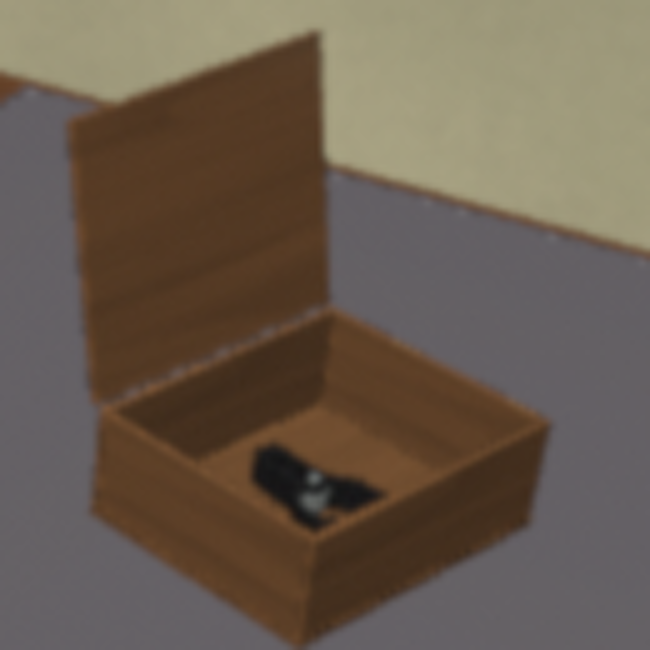

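Peg 1 lies a little left of the box's middle, at about (225,360) in the top crop, with free floor on the right. I'll set the third peg there.

```bash
python3 -c "
from h import *
go(.4594,-.3924,.33,-20)"
```

```text
d [0.2099 0.2069 0.0075] rot [-0.6 -0.  16.1] rows~ 8.0
```

Emit:
{"fn": "move_arm", "kwargs": {
  "deltas": [
    {"x":0.21,"y":0.207,"z":0.007,"rx":0,"ry":0,"rz":16},
    {"x":0.21,"y":0.207,"z":0.007,"rx":0,"ry":0,"rz":16},
    {"x":0.21,"y":0.207,"z":0.007,"rx":0,"ry":0,"rz":16},
    {"x":0.21,"y":0.207,"z":0.007,"rx":0,"ry":0,"rz":16},
    {"x":0.21,"y":0.207,"z":0.007,"rx":0,"ry":0,"rz":16},
    {"x":0.21,"y":0.207,"z":0.007,"rx":0,"ry":0,"rz":16},
    {"x":0.21,"y":0.207,"z":0.007,"rx":0,"ry":0,"rz":16},
    {"x":0.21,"y":0.207,"z":0.007,"rx":0,"ry":0,"rz":16},
    {"x":0.21,"y":0.207,"z":0.03,"rx":0,"ry":0,"rz":16},
    {"x":0.21,"y":0.207,"z":0.07,"rx":0,"ry":0,"rz":16},
    {"x":0.21,"y":0.207,"z":0.11,"rx":0,"ry":0,"rz":16},
    {"x":0.21,"y":0.207,"z":0.15,"rx":0,"ry":0,"rz":16},
    {"x":0.21,"y":0.207,"z":0.18,"rx":0,"ry":0,"rz":16},
    {"x":0.21,"y":0.207,"z":0.18,"rx":0,"ry":0,"rz":16},
    {"x":0.21,"y":0.207,"z":0.18,"rx":0,"ry":0,"rz":16}
  ]
}}

```text
time: 33.87
tool_pos: [0.4544, -0.3894, 0.1476]
tool_rot: [[-0.34, -0.94, -0.008], [-0.94, 0.34, 0.006], [-0.003, 0.01, -1.0]]
ft_force: [0.1, -0.3, 0.8]
grip_width: 0.0406
```

```bash
python3 -c "
from h import *
s=r.sense();print(s['time'],s['tool_pos'])
go(.4594,-.3924,.075,-20)"
```

```text
33.8667 [ 0.45436062 -0.38941054  0.14755735]
d [ 0.0013 -0.0064  0.0725] rot [0.5 0.2 0.1] rows~ 2.0
```

Emit:
{"fn": "move_arm", "kwargs": {
  "deltas": [
    {"x":0,"y":-0.003,"z":0.03,"rx":0,"ry":0,"rz":0},
    {"x":0,"y":-0.003,"z":0.055,"rx":0,"ry":0,"rz":0},
    {"x":0,"y":-0.003,"z":0.073,"rx":0,"ry":0,"rz":0},
    {"x":0,"y":-0.003,"z":0.073,"rx":0,"ry":0,"rz":0},
    {"x":0,"y":-0.003,"z":0.073,"rx":0,"ry":0,"rz":0}
  ]
}}

```text
time: 34.28
tool_pos: [0.4595, -0.3929, 0.0793]
tool_rot: [[-0.34, -0.94, -0.002], [-0.94, 0.34, 0.0], [0.0, 0.002, -1.0]]
ft_force: [-1.0, 0.3, -0.3]
grip_width: 0.0405
```

Emit:
{"fn": "move_arm", "kwargs": {
  "deltas": [
    {"x":0,"y":0,"z":0,"rx":0,"ry":0,"rz":0},
    {"x":0,"y":0,"z":0,"rx":0,"ry":0,"rz":0},
    {"x":0,"y":0,"z":0,"rx":0,"ry":0,"rz":0},
    {"x":0,"y":0,"z":0,"rx":0,"ry":0,"rz":0},
    {"x":0,"y":0,"z":0,"rx":0,"ry":0,"rz":0}
  ],
  "fingers": 0.74
}}

```text
time: 34.7
tool_pos: [0.4592, -0.3928, 0.0789]
tool_rot: [[-0.34, -0.94, -0.001], [-0.94, 0.34, 0.0], [0.0, 0.001, -1.0]]
ft_force: [0.7, -0.4, -0.1]
grip_width: 0.065
```

Emit:
{"fn": "move_arm", "kwargs": {
  "deltas": [
    {"x":0,"y":0,"z":-0.03,"rx":0,"ry":0,"rz":0},
    {"x":0,"y":0,"z":-0.07,"rx":0,"ry":0,"rz":0},
    {"x":0,"y":0,"z":-0.11,"rx":0,"ry":0,"rz":0},
    {"x":0,"y":0,"z":-0.15,"rx":0,"ry":0,"rz":0},
    {"x":0,"y":0,"z":-0.19,"rx":0,"ry":0,"rz":0},
    {"x":0,"y":0,"z":-0.23,"rx":0,"ry":0,"rz":0},
    {"x":0.1,"y":0.2,"z":-0.23,"rx":0,"ry":0,"rz":0},
    {"x":0.1,"y":0.2,"z":-0.23,"rx":0,"ry":0,"rz":0},
    {"x":0.1,"y":0.2,"z":-0.23,"rx":0,"ry":0,"rz":0},
    {"x":0.1,"y":0.2,"z":-0.23,"rx":0,"ry":0,"rz":0}
  ]
}}

```text
time: 35.53
tool_pos: [0.2924, -0.4117, 0.309]
tool_rot: [[-0.339, -0.941, -0.002], [-0.941, 0.339, -0.0], [0.001, 0.002, -1.0]]
ft_force: [-0.8, -0.9, -0.0]
grip_width: 0.0654
```

```bash
python3 -c "
from h import *
s=r.sense();print(s['time'],s['tool_pos'],s['ft_force'])
for n in('top','side'):
    c=cam(n);save(c,'p17%s.png'%n);np.savez('f_%s.npz'%n,**c)
    if n=='side': save(c,'p17z.png',6,(190,180,310,280))
"
```

```text
35.5333 [ 0.29238395 -0.41174572  0.30897513] [-0.78465783 -0.91987433 -0.0125477 ]
```

View pics/p17top.png

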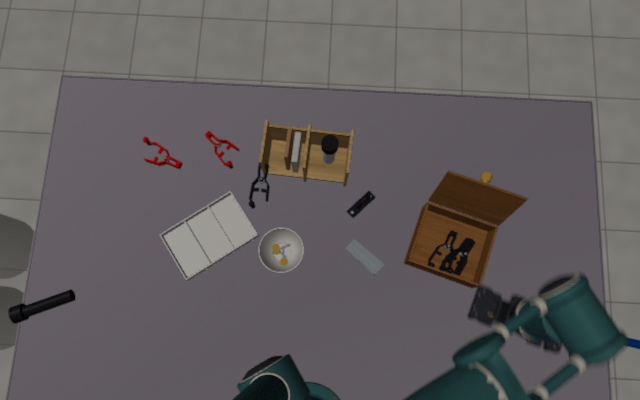

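View pics/p17side.png

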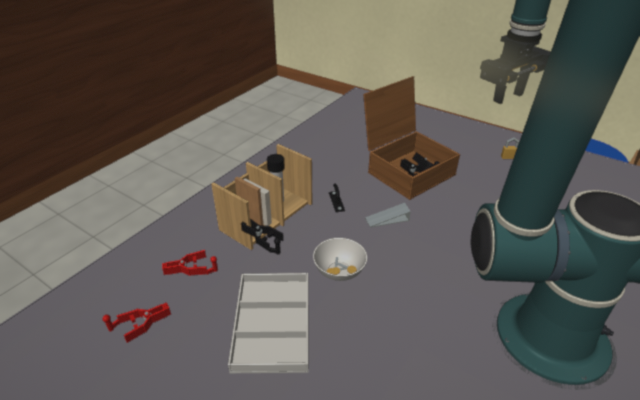

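View pics/p17z.png

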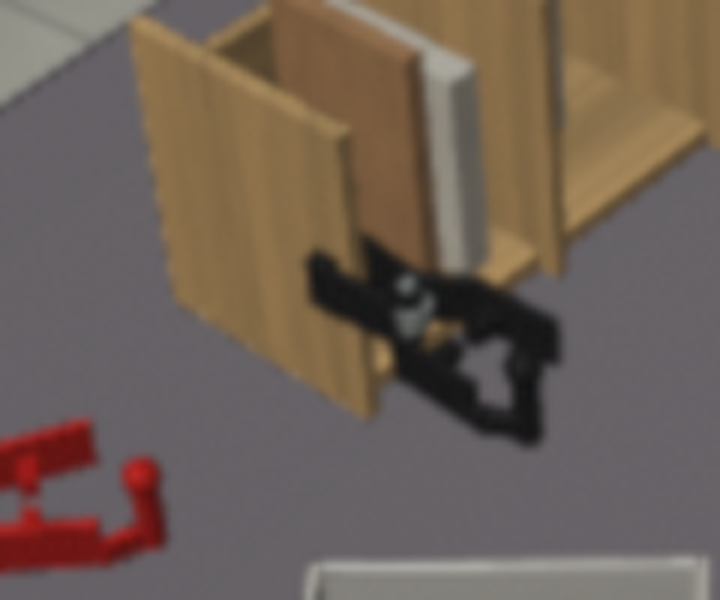

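The final views show one peg clamped on the +y panel at (262,235) in the side view, and two pegs inside the box at (418,163). The tray is empty. One last numeric check before handing in.

```bash
python3 - <<'E'
from h import *
np.set_printoptions(precision=3,suppress=True)
a=np.load('top0.npz')['frame'].astype(int); c=dict(np.load('f_top.npz')); b=c['frame'].astype(int)
for n,(x0,y0,x1,y1) in dict(hook=(340,185,382,222),wedge=(338,232,390,280),bowl=(254,222,310,278)).items():
    print(n,'changed px',int((np.abs(a-b)[y0:y1,x0:x1].max(2)>40).sum()))
save(c,'fin_box.png',6,(395,165,515,295))
s=dict(np.load('f_side.npz')); W=pts(s); f=s['frame']
m=(f.max(2)<60); roi=np.zeros_like(m); roi[215:260,235:290]=1; P=W[m&roi]
P=P[(P[:,2]>.03)&(P[:,2]<.13)]
for lo in np.arange(.52,.69,.02):
    q=P[(P[:,0]>lo)&(P[:,0]<lo+.02)]
    if len(q)>5: print(round(lo,2),len(q),'zmax',np.percentile(q[:,2],95),'zmin',np.percentile(q[:,2],3),'y',q[:,1].min(),q[:,1].max())
E
```

```text
hook changed px 0
wedge changed px 0
bowl changed px 0
0.54 26 zmax 0.105751029244181 zmin 0.06877141382417357 y 0.1758246409237464 0.18611960474197708
0.56 82 zmax 0.10822841397708889 zmin 0.06598419276975184 y 0.1431909131009268 0.18853795364685044
0.58 112 zmax 0.08864762481647784 zmin 0.06711450966145621 y 0.14015009871220452 0.19150677407425865
0.6 125 zmax 0.08860153698870037 zmin 0.06908562396304099 y 0.1391137673002082 0.18933276557338996
0.62 100 zmax 0.08919618367690195 zmin 0.0668719233755654 y 0.14153991012460876 0.18681970160986805
0.64 71 zmax 0.08949530957114427 zmin 0.06802689312509339 y 0.14986730673920412 0.17365198622415534
0.66 72 zmax 0.08872968512400306 zmin 0.06880292531724673 y 0.14718658465677292 0.17371946521301262
```

View pics/fin_box.png

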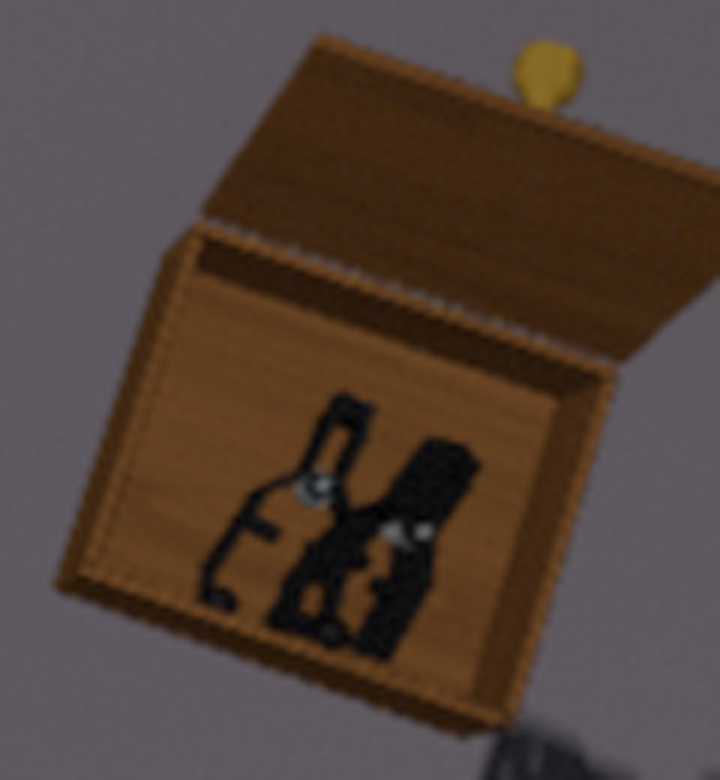

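Both slack pegs are inside the box, at about (310,490) and (400,540) in the crop. The clamped peg's top is at z ≈ 0.089 m along its whole length, so it is level and centred near 77 mm. No pixels changed at the hook, wedge or bowl. Handing in.

```bash
python3 -c "
from h import *
print(r.sense()['time']); print(r.job_done())"
```

```text
35.6333
the job is handed in; nothing more can be done
None
```

All three pegs are sorted and the job is handed in at 35.6 s, within the 72 s limit. I squeezed each peg's handles at 6 N to feel its spring:

| Peg in tray | Width at 6 N | Result | Where it went |
|---|---|---|---|
| Right (−y) | 40.9 mm | slack | wooden box |
| Middle | 57.6 mm | firm | front edge of the rack's +y panel |
| Left (+y) | 41.9 mm | slack | wooden box |

- **Clamped peg:** it is level and knob up. Its top is at about 89 mm all along its length, so its middle is about 77 mm above the table.
- **Box:** both slack pegs lie inside it, the second partly resting on or against the first.
- **Bystanders:** the bowl, wedge and hook show no changed pixels in the top view.
- **Lid contact:** while I was feeling the first peg, the gripper body pushed the box lid at about 5–6 N (limit 40 N) and tipped it slightly inward. I pushed it back, and the last pictures show it leaning open past upright again.

No check failed or disagreed.

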